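Shorten the key-hook stand by one hole and lay it down

ROBOT

A 6-joint arm with a two-finger parallel gripper is mounted at the origin on a cart in front of the work surface, level with it; the furniture and walls round the work are solid. World frame = base frame: x ahead of the robot, y to its left, z up, the work surface at z = 0. Lengths are in m, angles in rad, forces in N, time in s.
With the tool pointing down it reaches from about 0.25 to 0.775 m from the base axis. Payload 4 kg.
Tool frame: the origin (TCP) lies at the very end of the fingers, on their centre line; the grasp point (between the pads) lies ctrl.tcp_to_grasp behind it (ctrl.tcp_to_grasp is the distance from the TCP to the grasp point, in m); z points along the fingers, y is the direction in which the jaws open and shut (so a half turn about z gives the same grasp; the last joint's range is limited). The gripper opens to 85 mm and grips with 20 to 120 N. Pads are 22 mm wide; open, the fingers measure 114 mm over their backs; the gripper's body (76 mm by 85 mm) begins 54 mm behind the grasp point. The pads swing forward as they close: fully open they stand 13 mm farther back than shut.
Start: joints at [1.145, 0.087, 1.371, -0, 1.684, -0.103], TCP at [0.174, 0.522, 0.208] pointing down, gripper open.
Joint ranges: [-3.1, 3.1], [-0.76, 2.03], [0.27, 2.55], [-1.08, 4.22], [0.17, 2.65], [-2.57, 2.57]. Speed limits (rad/s): [2.79, 2.79, 3.14, 3.14, 3.14, 3.14].

INTERFACE

Orientations are given as a rotation vector (axis times angle).
In Python, from plant import ctrl, imaging, ticket gives the robot as it stands.
- The arm moves only by the shell command python3 -m creep 'ROWS' [FORCE]. ROWS is JSON, a list that holds one entry, the list of rows, each a list of 7 numbers: the shift along the world's x, y, z in cm, then the turn, a rotation vector about the world's x, y, z in rad, then the gripper's target within -1 to 1 (shut at 1, half-way at 0, fully open at -1). A call has 1 to 20 rows; each row is the pose to reach, as a shift and turn from the pose commanded when the call began; what a row does not reach only later rows make up. A row lasts 1/12 s, in which the tool goes at most 41.7 mm and 7.16 degrees, less where a joint would pass 70% of its speed; a pose out of reach is approached as far as the arm can. A call with a gripper value outside its range is refused whole. The fingers move at their own pace and stop on an object; FORCE is the grip in N (left out, the last holds). Time passes only in rows, so rows that repeat a pose let the fingers close. It gives the time, the measured TCP pose, the force and the opening at its end, in the units of the state.
- ctrl.state(): the state, without advancing time (a new reading comes with each control period).
- imaging.camera(name): name is "side" or "top" or "wrist"; returns the picture (384x512x3 uint8, red, green, blue); there is no depth.
- imaging.calibration(name): a dict with "mtx" (3x3 intrinsics, pixels), "distortion" ([k1, k2, p1, p2, k3] as OpenCV has them; the pictures are not rectified), "pose" (4x4, takes a point from camera to world coordinates); the wrist camera has in their place "tool_from_camera" (4x4, takes a point from camera to tool coordinates, whose origin is the TCP and whose axes are the flange's). Camera axes: x right, y up, looking along -z (the intrinsics and any distortion apply to the point x, -y, -z); pixel columns grow to the right and rows downward; lengths in m; the calibration is good to about 2 mm. A picture is of the moment at which its call begins: read the wrist's pose just before it. calibration takes no time and is no camera call.
- ticket.finish_job(): hands the job in, once; it reports no verdict.
The state is a dict: "time_s": time; "qpos": joint angles; "qvel": joint speeds; "tau": joint torques, N m; "ee_pos": TCP position; "eef_rot": TCP orientation; "contact_force": force on the tool from outside, world axes, zero at the start; "wrist_torque": the same for the moment, N m; "finger_gap": finger opening in m.
Only numpy, scipy, OpenCV 4.12 (cv2) and the standard library are available. Lean on these libraries where they do the work, as an engineer would, in place of code of your own. Each camera call takes 0.05 s, during which the arm holds its last target.

TASK

Shorten the telescopic key-hook stand by exactly one hole: press the button on top of its T-bar to free the tube, start the tube down, let the button go in good time and push the bar down until the pin snaps into the next hole and the button is fully up again, without ever leaning on the stand with more than about 25 N. Then tip the shortened stand over by pushing it high up, so that it is left lying on its side on the bench, ready to be packed. Do not knock away the bottle, the tape measure or the carton.

Things in the scene. Friction and masses are not known exactly. Their poses are not given: they have to be found in the camera images.
- stand: Loose telescopic stand, about 0.85 kg, upright on the mat. Origin at the centre of its underside; z up the tube, y along the T-bar, x across it; the front with the column of holes is -x and roughly faces the robot. Grey sleeve 36 x 36 mm up to 135 mm, in it an aluminium tube 25 x 25 mm. Shortened, its centre of mass is 50 to 65 mm up; it topples about a long edge of the foot beyond 35 to 40 degrees.
- bar_center (a point): Centre of the black T-bar on the tube, 110 mm long (y), 24 mm wide (x), 18 mm high, axes as the stand's; 252 mm above the stand's underside at the start, less the tube travel later. Its flat top, 9 mm higher, is free for pushing from 13 to 52 mm either side of the middle.
- button_top (a point): Centre of the top face of the round grey release button, 22 mm across, in the middle of the T-bar; stands 10 mm above the bar's top when up, 2 mm when pressed.
- tube (a joint): Tube travel into the sleeve, m: 0 at the start (locked in the top hole), grows downward, stop at 0.097. A push of 5 to 12 N slides it; left alone it stays or creeps slowly down. The next hole is 39 to 65 mm below the first: the distance differs each time and must be felt, as the pin snaps out and blocks the tube there. A third hole is 30 mm further down; with the button held down the tube passes the second.
- release (a joint): Button travel, m: 0 up, 0.008 fully pressed; spring 2.5 N at the top to 6.5 N at the bottom. It draws in the locking pin; the tube is free from about 0.006. While the pin rides on the wall between holes the released button stays down at about 0.005 to 0.006, and it pops up to 0 when the pin enters a hole.
- foot_center (a point): Centre of the stand's foot, a dark steel plate 80 (x) x 120 (y) x 15 mm.
- mat: Thin brown cork counter mat, 420 (x) x 360 (y) x 4 mm, fixed; origin at the centre of its underside. The stand starts on it.
- oil_bottle_center (a point): Oil bottle, cream with a thin red spout, 46 mm across, 150 mm tall, standing; bystander, one of three that swap places. Point at its centre, 50 mm up.
- tape_measure_center (a point): Tape measure, 64 x 78 x 35 mm, lying; bystander, one of three that swap places. Point at its centre, half-way up.
- carton_b_center (a point): Small closed carton, 66 x 85 x 46 mm; bystander, one of three that swap places. Point at its centre, half-way up.

How it is judged:
On the way, in this order (a step that is already met when the one before it is completed fails the run):
1. the button has freed the tube and it has started down, stand upright (value of joint tube above 0.006 m and angle between stand's own z axis and vertical below 0.1 rad), for 0.05 s.
2. the tube is locked in the next hole (travel 35 to 67 mm with the button up), stand upright (value of joint tube between 0.035 and 0.0675 m and value of joint release below 0.002 m and angle between stand's own z axis and vertical below 0.1 rad), for 0.2 s.
At the end, for the whole second after the job is handed in: The stand lies on its side on the bench (its axis more than 1.3 rad from upright, bar centre 0 to 90 mm above the bench), at rest, with the tube still locked in the second hole: travel between 35 and 67 mm and the button up to within 2 mm (value of joint tube between 0.035 and 0.0675 m and value of joint release below 0.002 m and angle between stand's own z axis and vertical above 1.3 rad and height (world z) of bar_center between 0 and 0.09 m and linear speed of stand below 0.02 m/s); the robot touches nothing.
It fails at once if the robot leans hard on the upright stand (pressing with the fingers puts more than 40 N on the mat, its own weight of some 8 N included) (contact force between stand and mat above 40 N and contact force between the fingers and stand above 20 N and angle between stand's own z axis and vertical below 0.15 rad).
It fails at once if oil bottle shifted by more than 20 mm (distance of oil_bottle_center from where it was at the start of the episode above 0.02 m).
It fails at once if tape measure shifted by more than 20 mm (distance of tape_measure_center from where it was at the start of the episode above 0.02 m).
It fails at once if carton shifted by more than 20 mm (distance of carton_b_center from where it was at the start of the episode above 0.02 m).
It also fails if it takes over 51 s, if anything falls off the work surface, if the arm or the gripper's body presses on something with over 40 N, if the wrist force passes 120 N, or if a joint passes its speed limit or range.

## Working session

There is one attempt and no reset: what is moved stays moved. The work goes in short steps, Python scripts to look and compute and a shell command to move; the robot and the scene stay as the last step left them, time stands still between calls to the robot, and variables do not carry over. Pictures are saved under pics/ and viewed, and the job is handed in when it is done.

```bash
ls; mkdir -p pics
python3 - <<'E'
from plant import ctrl, imaging, ticket
import cv2
print(ctrl.state(), ctrl.tcp_to_grasp)
for n in ["side","top","wrist"]:
    cv2.imwrite(f"pics/{n}0.png", imaging.camera(n)[:,:,::-1]); print(n, imaging.calibration(n))
E
```

```text
pics
{'time_s': 0.0, 'qpos': array([ 1.14489850e+00,  8.79768167e-02,  1.37228494e+00,  6.25174420e-06,
        1.68360810e+00, -1.03126720e-01]), 'qvel': array([ 0.00019103,  0.00073326, -0.00114675, -0.00034807, -0.00152253,
       -0.00020547]), 'tau': array([ 5.32743725e-04, -3.51874852e+01, -3.13270390e+01, -9.32960393e-05,
        1.09198850e-02,  1.32557730e-05]), 'ee_pos': array([0.17424105, 0.52107926, 0.20681171]), 'eef_rot': array([-0.50471166, -3.10017429,  0.00344939]), 'contact_force': array([-0.24774875, -0.33000413,  0.35070349]), 'wrist_torque': array([-0.01458945,  0.01702453, -0.01292474]), 'finger_gap': 0.08554985708146544} 0.0187
side {'mtx': array([[383.21667189,   0.        , 256.93069536],
       [  0.        , 383.21667189, 187.94166711],
       [  0.        ,   0.        ,   1.        ]]), 'distortion': array([-0.05587799,  0.        ,  0.        ,  0.        ,  0.        ]), 'pose': array([[ 0.8723385 ,  0.32862179, -0.36198516,  0.18578065],
       [-0.48888837,  0.59194082, -0.64077627, -0.48684507],
       [ 0.00370074,  0.73594415,  0.67703214,  0.81345
[... 491 characters left out ...]
99141399,  1.25952625],
       [ 0.        ,  0.        ,  0.        ,  1.        ]])}
wrist {'mtx': array([[337.77735625,   0.        , 252.70333786],
       [  0.        , 337.77735625, 189.74720772],
       [  0.        ,   0.        ,   1.        ]]), 'distortion': array([0.02141488, 0.        , 0.        , 0.        , 0.        ]), 'tool_from_camera': array([[-8.27593130e-05,  9.62750042e-01,  2.70392954e-01,
         6.94604041e-02],
       [ 9.99999668e-01, -1.39595439e-04,  8.03108206e-04,
        -5.60568488e-04],
       [ 8.10938082e-04,  2.70392931e-01, -9.62749711e-01,
        -1.65967920e-01],
       [ 0.00000000e+00,  0.00000000e+00,  0.00000000e+00,
         1.00000000e+00]])}
```

View pics/side0.png

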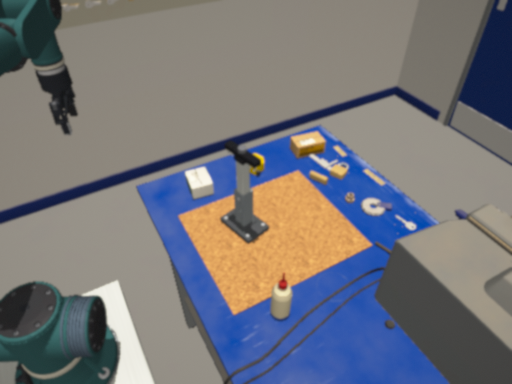

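View pics/top0.png

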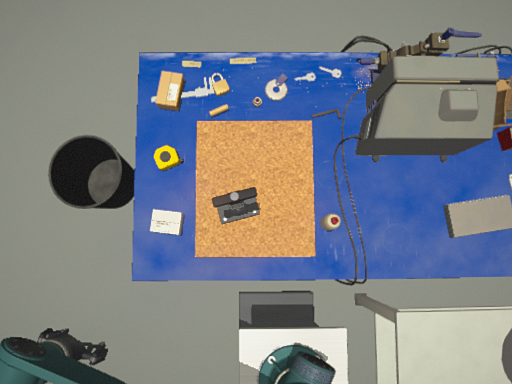

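View pics/wrist0.png

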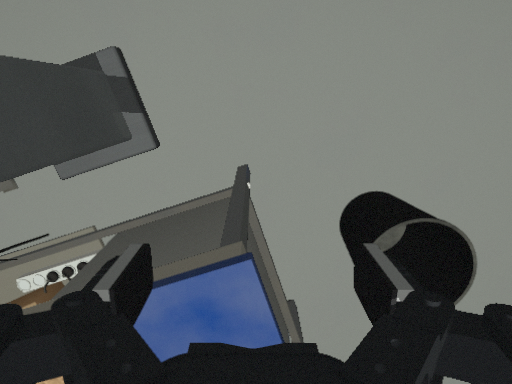

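The top view shows the stand near (236,203), the tape at (166,157), the white box at (167,222), the brown box at (170,90) and the bottle at (332,221). I'll zoom in on the stand.

```bash
cat > h.py <<'E'
import numpy as np, cv2
from plant import ctrl, imaging
def ray(n,uv):
    c=imaging.calibration(n)
    p=cv2.undistortPoints(np.array([[uv]],float),c['mtx'],c['distortion'])[0,0]
    T=c['pose']; return T[:3,3], T[:3,:3]@np.array([p[0],-p[1],-1.])
def atz(n,uv,z):
    o,d=ray(n,uv); return o+d*(z-o[2])/d[2]
def proj(n,P,T=None):
    c=imaging.calibration(n); T=c['pose'] if T is None else T
    q=(np.asarray(P,float)-T[:3,3])@T[:3,:3]
    return cv2.projectPoints(q*[1,-1,-1],np.zeros(3),np.zeros(3),c['mtx'],c['distortion'])[0][:,0]
E
python3 - <<'E'
import cv2
a=cv2.imread('pics/top0.png')[170:240,195:275]; cv2.imwrite('pics/top0z.png',cv2.resize(a,None,fx=8,fy=8,interpolation=cv2.INTER_CUBIC))
a=cv2.imread('pics/side0.png')[130:250,205:285]; cv2.imwrite('pics/side0z.png',cv2.resize(a,None,fx=5,fy=5,interpolation=cv2.INTER_CUBIC))
E
```

```text
(no output)
```

View pics/top0z.png

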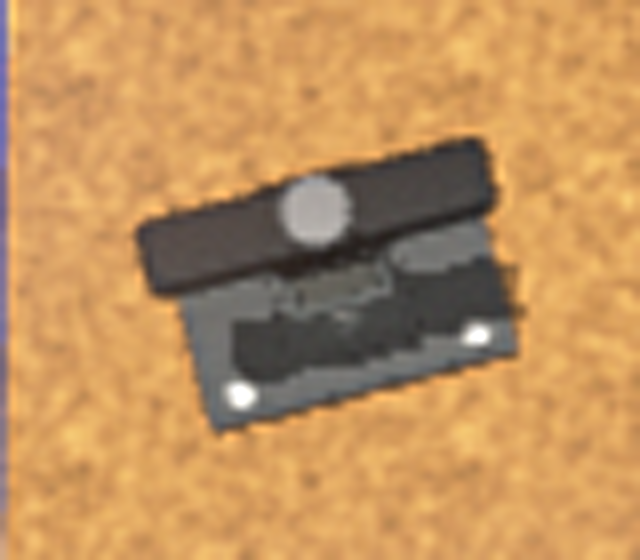

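View pics/side0z.png

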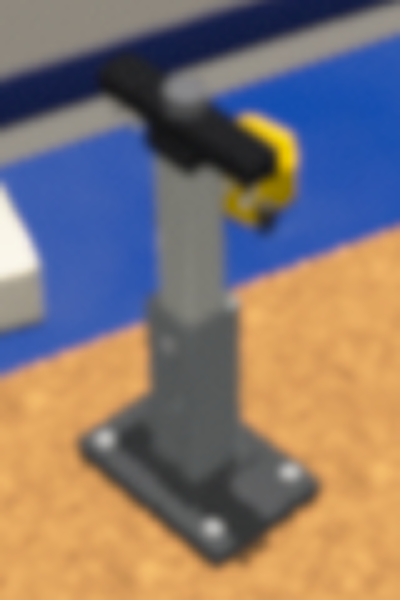

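Run:
```python
from h import *
b=atz('top',(234.4,196.2),.275); print('button',b, atz('side',(205+184/5,130+88/5),.275))
l=[195+147/8,170+258/8];r=[195+490/8,170+175/8]
L=atz('top',l,.262);R=atz('top',r,.262);print(L,R,np.linalg.norm(L-R),(L+R)/2,np.arctan2(*( (L-R)[:2][::-1])))
# foot visible corners (front) z=.019
for p in [(215,432),(515,353)]: print('foot',atz('top',(195+p[0]/8,170+p[1]/8),.019))
for n,p,z in [('bottle',(332,221),.1),('tape',(166,157),.0175),('white',(167,222),.04),('brown',(170,90),.04)]: print(n,atz('top',p,z))
for p in [(196,121),(313,121),(315,257),(195,257)]: print('mat',atz('top',p,.004))
for p in [(133,52),(133,280)]: print('bench',atz('top',p,0))
for p in [(151,208),(183,210),(182,235),(150,233)]: print('w',atz('top',p,.046))
```

```text
button [0.50918392 0.159794   0.275     ] [0.51095894 0.16187524 0.275     ]
[0.49627101 0.21082372 0.262     ] [0.52087798 0.10746107 0.262     ] 0.10625130278386134 [0.5085745  0.15914239 0.262     ] 1.8045103086144925
foot [0.45514341 0.20549543 0.019     ]
foot [0.48391161 0.09374972 0.019     ]
bottle [ 0.45777183 -0.10671093  0.1       ]
tape [0.6593763  0.37633483 0.0175    ]
white [0.46075319 0.36492001 0.04      ]
brown [0.86390513 0.36460186 0.04      ]
mat [0.77595606 0.28807408 0.004     ]
mat [ 0.77455655 -0.07665126  0.004     ]
mat [ 0.3555631  -0.07190996  0.004     ]
mat [0.35794794 0.28641319 0.004     ]
bench [1.00881319 0.49526051 0.        ]
bench [0.29034277 0.47160816 0.        ]
w [0.50154988 0.41152203 0.046     ]
w [0.49526598 0.31753132 0.046     ]
w [0.4225906  0.31944481 0.046     ]
w [0.42869972 0.41275709 0.046     ]
```

The button is at about (0.510, 0.160, 0.275), and both cameras agree. The T-bar is yawed 13.4°. The white carton is at (0.46, 0.365), the tape at (0.66, 0.376) and the bottle at (0.458, -0.107). I'll move above the button with the fingers shut and the jaws along the bar.

```bash
python3 -m creep '[[[0,0,3,0,0,0,1],[0,0,7,0,0,0,1],[2,-2,10.5,0,0,0.06,1],[4.5,-4.8,11.5,0,0,0.12,1],[7,-7.5,11.5,0,0,0.18,1],[9.5,-10.2,11.5,0,0,0.24,1],[12,-12.9,11.5,0,0,0.3,1],[14.5,-15.5,11.5,0,0,0.36,1],[17,-18.2,11.5,0,0,0.42,1],[19.5,-20.9,11.5,0,0,0.48,1],[22,-23.6,11.5,0,0,0.52,1],[24.5,-26.3,11.5,0,0,0.556,1],[27,-28.9,11.5,0,0,0.556,1],[29.5,-31.6,11.5,0,0,0.556,1],[31.5,-33.8,11.5,0,0,0.556,1],[33,-35.4,11.5,0,0,0.556,1],[33.6,-36.1,11.5,0,0,0.556,1],[33.6,-36.1,11.5,0,0,0.556,1],[33.6,-36.1,11.5,0,0,0.556,1]]]' 40
python3 - <<'E'
from h import *
from scipy.spatial.transform import Rotation as R
s=ctrl.state(); print(s); r=R.from_rotvec(s['eef_rot']).as_matrix(); print(r.round(3))
for n in ['top','wrist']: cv2.imwrite(f'pics/{n}1.png',imaging.camera(n)[:,:,::-1])
T=np.eye(4);T[:3,:3]=r;T[:3,3]=s['ee_pos']
print(proj('wrist',[[.510,.161,.275],s['ee_pos']],T@imaging.calibration('wrist')['tool_from_camera']))
E
```

```text
time_s: 1.73
ee_pos: [0.51, 0.161, 0.3227]
eef_rot: [0.365, -3.119, -0.001]
contact_force: [0.2, -0.9, 0.0]
finger_gap: 0.0002
{'time_s': 1.7333, 'qpos': array([ 1.99162311e-01,  6.06743120e-02,  1.17351443e+00,  9.84009498e-04,
        1.90862696e+00, -1.60445876e+00]), 'qvel': array([ 0.02603463, -0.01741961,  0.00014467,  0.00134824,  0.00128221,
       -0.00018131]), 'tau': array([-9.02804509e-01, -3.31379664e+01, -3.10763884e+01, -9.18664061e-02,
       -4.71354334e-02, -1.36079587e-02]), 'ee_pos': array([0.51003701, 0.16101597, 0.32270285]), 'eef_rot': array([ 3.65252004e-01, -3.11898298e+00, -1.29430454e-03]), 'contact_force': array([ 0.15641548, -0.88163643,  0.04148965]), 'wrist_torque': array([0.01359654, 0.03413131, 0.05366483]), 'finger_gap': 0.00019995862684289622}
[[-0.973 -0.231 -0.001]
 [-0.231  0.973  0.001]
 [ 0.001  0.001 -1.   ]]
[[252.80509367 203.82233844]
 [252.87120024 231.78196457]]
```

View pics/wrist1.png

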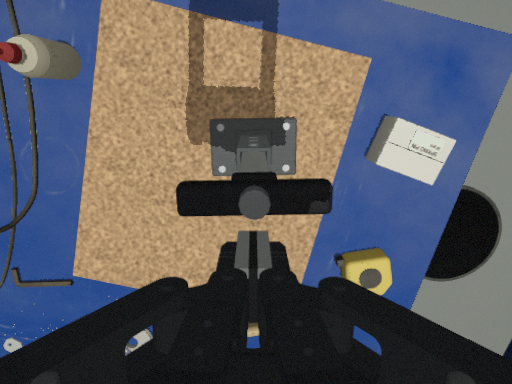

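The button sits at (254,202), against a predicted (253,204), and the bar is aligned with the jaws. Next I'll descend and press.

```bash
python3 -m creep '[[[0,0,-1,0,0,0,1],[0,0,-2.5,0,0,0,1],[0,0,-3.7,0,0,0,1],[0,0,-4.2,0,0,0,1],[0,0,-4.5,0,0,0,1],[0,0,-4.7,0,0,0,1],[0,0,-4.9,0,0,0,1],[0,0,-5.1,0,0,0,1],[0,0,-5.1,0,0,0,1]]]'
```

```text
time_s: 2.58
ee_pos: [0.5105, 0.1607, 0.2722]
eef_rot: [-0.366, 3.12, 0.0]
contact_force: [-0.9, -0.3, -0.5]
finger_gap: 0.0002
```

```bash
python3 -m creep '[[[0,0,-0.1,0,0,0,1],[0,0,-0.2,0,0,0,1],[0,0,-0.3,0,0,0,1],[0,0,-0.4,0,0,0,1],[0,0,-0.5,0,0,0,1],[0,0,-0.5,0,0,0,1]]]'
```

```text
time_s: 3.08
ee_pos: [0.5104, 0.1606, 0.2667]
eef_rot: [0.365, -3.12, -0.0]
contact_force: [-0.6, 0.1, 0.7]
finger_gap: -0.0002
```

Run:
```python
from h import *
print(ctrl.state()['contact_force'],ctrl.state()['wrist_torque'])
a=imaging.camera('side')[:,:,::-1]
a=a[90:250,180:310]; cv2.imwrite('pics/side2.png',cv2.resize(a,None,fx=3.7,fy=3.7,interpolation=cv2.INTER_CUBIC))
a=imaging.camera('wrist')[:,:,::-1]; cv2.imwrite('pics/wrist2.png',a)
```

```text
[-0.55141078  0.10656068  0.66275674] [ 0.01474454 -0.03503937 -0.0317217 ]
```

View pics/side2.png

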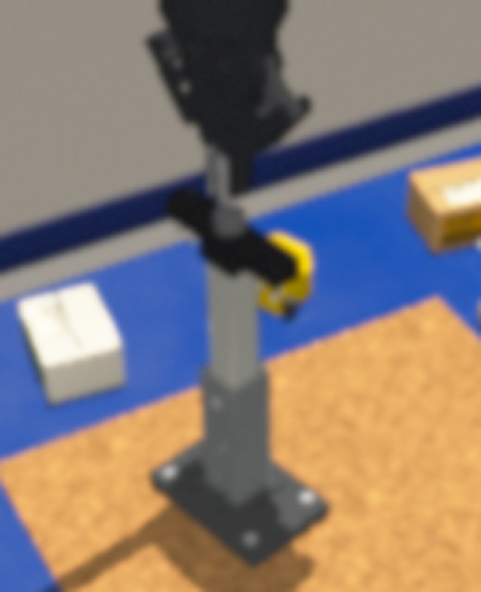

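View pics/wrist2.png

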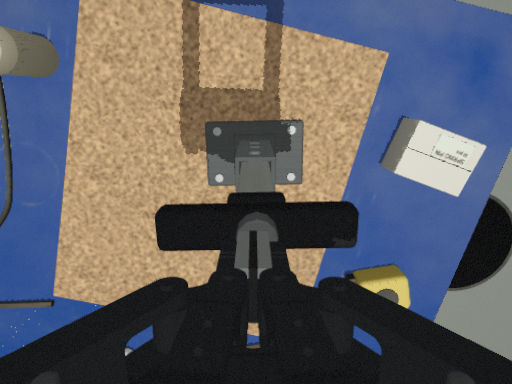

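Run:
```python
from h import *
from scipy.spatial.transform import Rotation as R
s=ctrl.state();T=np.eye(4);T[:3,:3]=R.from_rotvec(s['eef_rot']).as_matrix();T[:3,3]=s['ee_pos']
W=T@imaging.calibration('wrist')['tool_from_camera']
P=[s['ee_pos'],[.510,.161,.275],[.510,.161,.265]]
p=proj('side',P);print(p,(p-[180,90])*3.7); print(proj('wrist',P,W))
a=cv2.imread('pics/wrist2.png')[190:260,200:310];cv2.imwrite('pics/wrist2z.png',cv2.resize(a,None,fx=7,fy=7,interpolation=cv2.INTER_CUBIC))
```

```text
[[241.94873208 150.69302418]
 [241.61012912 147.91457193]
 [241.70767583 151.32895647]] [[229.21030871 224.56418946]
 [227.95747774 214.28391614]
 [228.31840057 226.91713894]]
[[252.87532793 231.78187744]
 [253.89336548 237.30280787]
 [253.84076473 229.70463802]]
```

View pics/wrist2z.png

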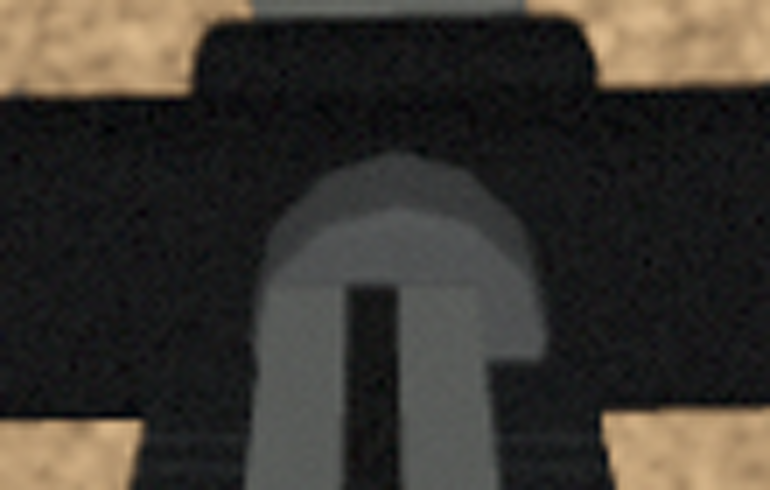

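Run:
```python
from h import *
T=imaging.calibration('wrist')['tool_from_camera']
for P in [[0,0,0],[.011,0,0],[-.011,0,0],[.011,0,-.013],[0,0,-.01],[.006,0,0],[.011,.011,0],[.011,0.011,-.02],[0,.011,0]]: print(P,proj('wrist',[P],T), (proj('wrist',[P],T)-[200,190])*7)
a=cv2.imread('pics/side2.png')[120:300,140:320];cv2.imwrite('pics/side2z.png',cv2.resize(a,None,fx=3.3,fy=3.3))
cv2.imwrite('pics/top2.png',cv2.resize(imaging.camera('top')[150:250,180:310,::-1],None,fx=6,fy=6,interpolation=cv2.INTER_CUBIC))
```

```text
[0, 0, 0] [[252.87532793 231.78187744]] [[370.12729548 292.47314208]]
[0.011, 0, 0] [[252.87644571 212.11067611]] [[370.13511999 154.77473276]]
[-0.011, 0, 0] [[252.87426976 250.82689058]] [[370.11988833 425.78823407]]
[0.011, 0, -0.013] [[252.87158329 221.09853596]] [[370.10108303 217.68975174]]
[0, 0, -0.01] [[252.87166167 239.58271439]] [[370.10163166 347.07900071]]
[0.006, 0, 0] [[252.87592994 221.13224813]] [[370.13150956 217.92573691]]
[0.011, 0.011, 0] [[274.03669408 212.11569683]] [[518.25685857 154.80987779]]
[0.011, 0.011, -0.02] [[276.63922611 226.54361162]] [[536.47458279 255.80528132]]
[0, 0.011, 0] [[273.68858484 231.78922386]] [[515.82009386 292.52456703]]
```

View pics/side2z.png

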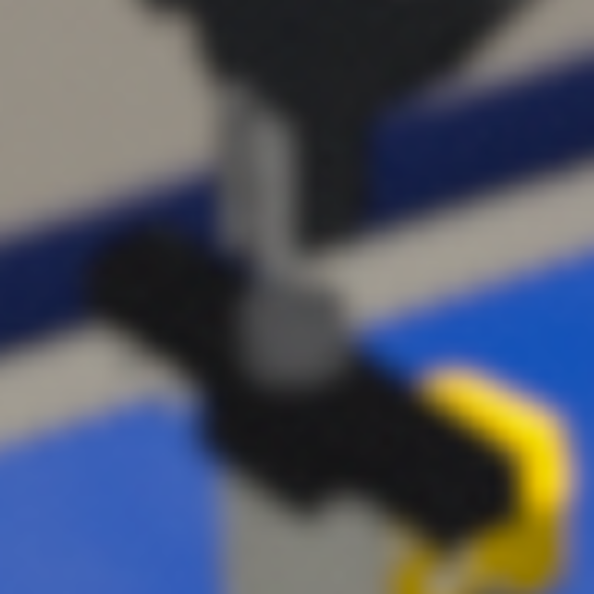

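View pics/top2.png

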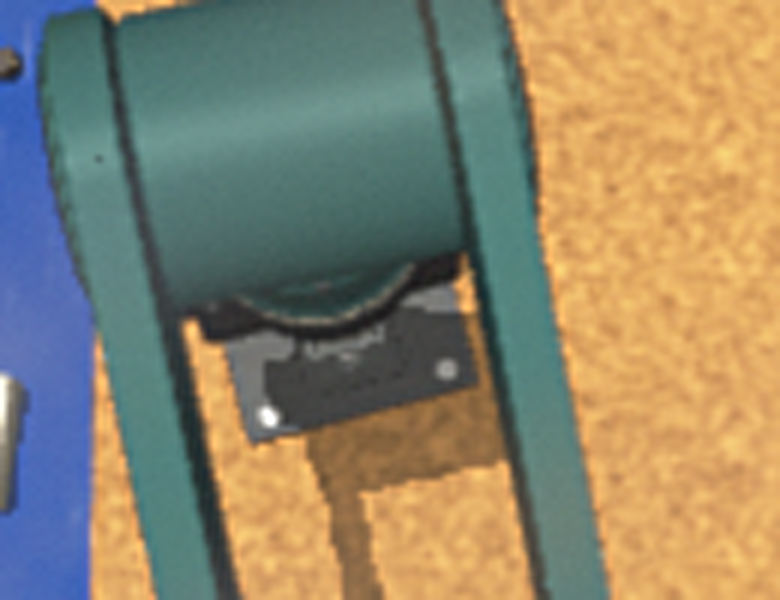

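The images show the visible fingertip still just above the button. There is no force and the button is up, so I'll keep descending in steps smaller than the button travel.

```bash
python3 -m creep '[[[0,0,-0.15,0,0,0,1],[0,0,-0.3,0,0,0,1],[0,0,-0.4,0,0,0,1],[0,0,-0.4,0,0,0,1]]]'
```

```text
time_s: 3.57
ee_pos: [0.5103, 0.1606, 0.2626]
eef_rot: [0.365, -3.12, -0.0]
contact_force: [-0.1, 0.2, -0.1]
finger_gap: 0.0
```

Run:
```python
from h import *
cv2.imwrite('pics/side3.png',cv2.resize(imaging.camera('side')[120:175,215:270,::-1],None,fx=10,fy=10,interpolation=cv2.INTER_CUBIC))
```

```text
(no output)
```

View pics/side3.png

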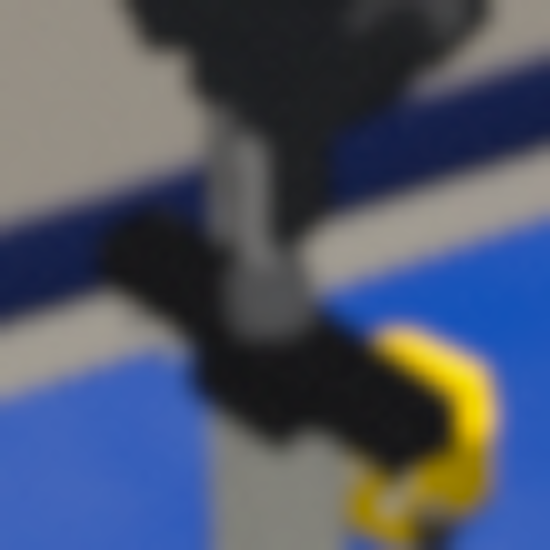

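```bash
python3 -m creep '[[[0,0,-0.15,0,0,0,1],[0,0,-0.3,0,0,0,1],[0,0,-0.3,0,0,0,1]]]'
```

```text
time_s: 3.87
ee_pos: [0.5103, 0.1606, 0.2596]
eef_rot: [0.365, -3.12, -0.0]
contact_force: [-1.0, 0.3, -0.7]
finger_gap: 0.0001
```

Run:
```python
from h import *
cv2.imwrite('pics/side4.png',cv2.resize(imaging.camera('side')[120:175,215:270,::-1],None,fx=10,fy=10,interpolation=cv2.INTER_CUBIC))
cv2.imwrite('pics/wrist4.png',cv2.resize(imaging.camera('wrist')[190:260,200:310,::-1],None,fx=7,fy=7,interpolation=cv2.INTER_CUBIC))
```

```text
(no output)
```

View pics/side4.png

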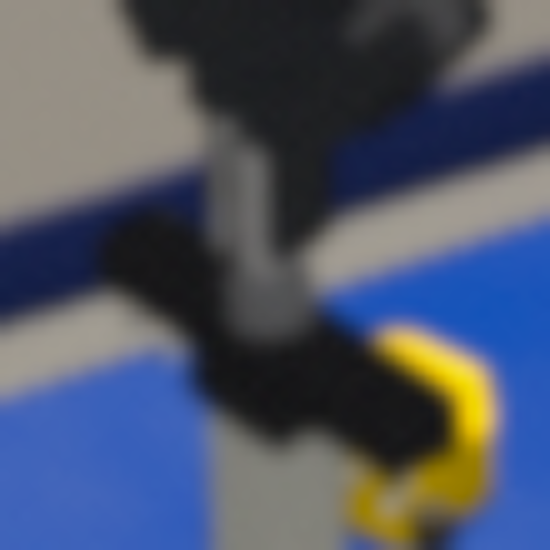

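View pics/wrist4.png

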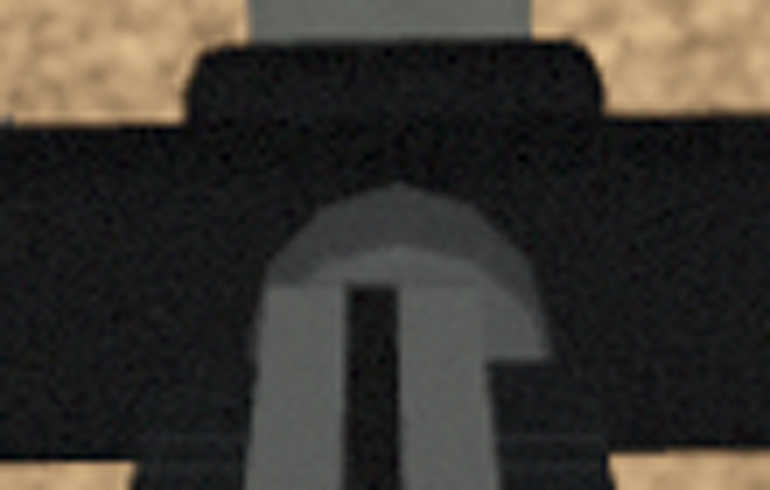

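```bash
python3 -m creep '[[[0,0,-0.15,0,0,0,1],[0,0,-0.3,0,0,0,1],[0,0,-0.3,0,0,0,1]]]'; python3 -c "
from h import *
print(ctrl.state()['contact_force'],ctrl.state()['tau'])"
```

```text
time_s: 4.22
ee_pos: [0.5103, 0.1606, 0.2566]
eef_rot: [0.365, -3.12, -0.0]
contact_force: [-0.1, 0.5, -0.6]
finger_gap: 0.0003
[-0.05590661  0.52744979 -0.64273821] [ 1.21245714e-02 -3.40188646e+01 -3.17488360e+01  6.69578949e-04
 -2.00855476e-02 -1.81268683e-05]
```

```bash
python3 -m creep '[[[0,0,-0.15,0,0,0,1],[0,0,-0.3,0,0,0,1],[0,0,-0.3,0,0,0,1]]]'; python3 -c "
from h import *
print(ctrl.state()['contact_force'],ctrl.state()['tau'])"
```

```text
time_s: 4.47
ee_pos: [0.5104, 0.1606, 0.2536]
eef_rot: [0.365, -3.12, -0.0]
contact_force: [0.1, 0.6, -0.2]
finger_gap: 0.0001
[ 0.0792572   0.57659514 -0.22396669] [ 1.23151907e-02 -3.39912450e+01 -3.17239523e+01  7.79885067e-04
 -2.00014684e-02 -3.26191537e-05]
```

```bash
python3 -m creep '[[[0,0,-0.15,0,0,0,1],[0,0,-0.3,0,0,0,1],[0,0,-0.3,0,0,0,1]]]'
python3 - <<'E'
from h import *
cv2.imwrite('pics/wrist5.png',cv2.resize(imaging.camera('wrist')[190:260,200:310,::-1],None,fx=7,fy=7,interpolation=cv2.INTER_CUBIC))
cv2.imwrite('pics/side5.png',cv2.resize(imaging.camera('side')[120:175,215:270,::-1],None,fx=10,fy=10,interpolation=cv2.INTER_CUBIC))
E
```

```text
time_s: 4.72
ee_pos: [0.5105, 0.1606, 0.2511]
eef_rot: [-0.366, 3.12, 0.0]
contact_force: [-0.3, -0.5, 0.2]
finger_gap: -0.0002
```

View pics/wrist5.png

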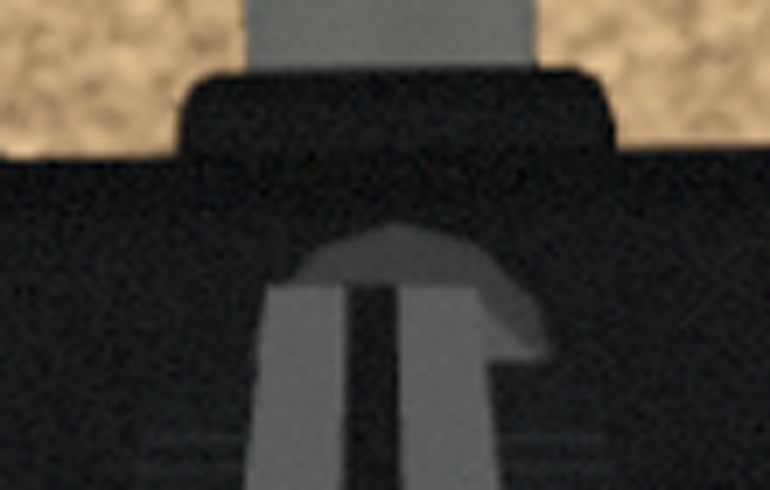

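View pics/side5.png

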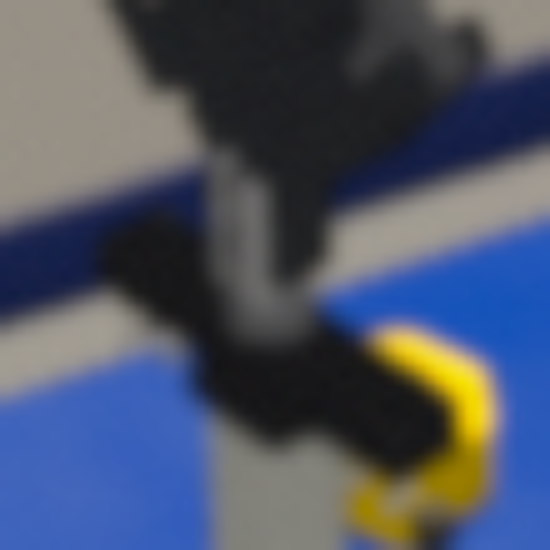

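```bash
python3 -m creep '[[[0,0,-0.1,0,0,0,1],[0,0,-0.2,0,0,0,1],[0,0,-0.2,0,0,0,1]]]'; python3 -c "
from h import *
print(ctrl.state()['contact_force'],ctrl.state()['tau'])"
```

```text
time_s: 5.07
ee_pos: [0.5106, 0.1606, 0.2495]
eef_rot: [-0.365, 3.12, 0.0]
contact_force: [-0.0, -0.3, 2.0]
finger_gap: -0.0001
[-0.02381166 -0.26903017  1.96221788] [ 2.58483597e-03 -3.19532275e+01 -3.01320720e+01  8.02424649e-03
 -5.12978097e-02  5.91739948e-06]
```

```bash
python3 -m creep '[[[0,0,-0.1,0,0,0,1],[0,0,-0.2,0,0,0,1],[0,0,-0.2,0,0,0,1]]]'
python3 - <<'E'
from h import *
print(ctrl.state()['contact_force'],ctrl.state()['tau'])
cv2.imwrite('pics/wrist6.png',cv2.resize(imaging.camera('wrist')[190:260,200:310,::-1],None,fx=7,fy=7,interpolation=cv2.INTER_CUBIC))
cv2.imwrite('pics/side6.png',cv2.resize(imaging.camera('side')[120:175,215:270,::-1],None,fx=10,fy=10,interpolation=cv2.INTER_CUBIC))
E
```

```text
time_s: 5.32
ee_pos: [0.5106, 0.1606, 0.2475]
eef_rot: [-0.365, 3.119, 0.0]
contact_force: [0.3, -0.0, 0.9]
finger_gap: -0.0001
[ 0.32489379 -0.04270911  0.85686077] [-7.12217367e-02 -3.16193211e+01 -3.00735068e+01 -1.06448413e-03
 -6.09492604e-02 -7.68648624e-05]
```

View pics/wrist6.png

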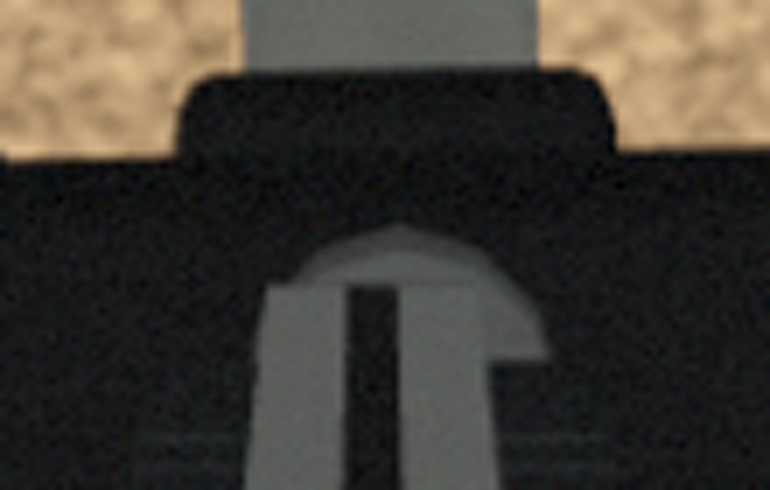

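View pics/side6.png

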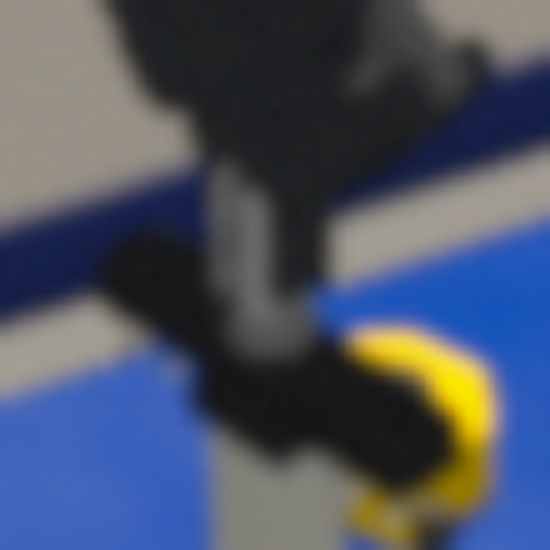

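```bash
cat >> h.py <<'E'
import os
def shot(tag):
    s=ctrl.state()
    S=imaging.camera('side')[:,:,::-1]; cv2.imwrite(f'pics/sf{tag}.png',S)
    W=imaging.camera('wrist')[:,:,::-1]; cv2.imwrite(f'pics/wf{tag}.png',W)
    print(s['time_s'],s['ee_pos'].round(4),'F',s['contact_force'].round(2),'M',s['wrist_torque'].round(2),'tau',s['tau'].round(2)[1:3],'gap',round(s['finger_gap'],4))
    ref=cv2.imread('pics/side0.png')
    for nm,(r0,r1,c0,c1) in {'bar':(150,172,244,262),'barL':(140,156,223,236),'sleeve':(188,225,232,258)}.items():
        t=ref[r0:r1,c0:c1]; reg=S[r0-10:r1+25,c0-8:c1+8]
        k=8;R=cv2.matchTemplate(cv2.resize(reg,None,fx=k,fy=k,interpolation=cv2.INTER_CUBIC),cv2.resize(t,None,fx=k,fy=k,interpolation=cv2.INTER_CUBIC),cv2.TM_CCOEFF_NORMED)
        _,m,_,p=cv2.minMaxLoc(R); print(nm,round(m,3),'dx,dy px',p[0]/k-8,p[1]/k-10)
    a=np.hstack([cv2.resize(S[125:200,215:275],(400,500),interpolation=cv2.INTER_CUBIC),cv2.resize(W[190:260,225:281],(400,500),interpolation=cv2.INTER_CUBIC)])
    cv2.imwrite(f'pics/c{tag}.png',a)
E
python3 - <<'E'
from h import *
p=proj('side',[[.51,.12,.26],[.51,.12,.25],[.51,.2,.26],[.51,.2,.25]]);print(p)
shot('7')
E
```

```text
[[250.01630161 162.5204279 ]
 [250.05264476 165.8892069 ]
 [234.33705277 144.48421206]
 [234.48244452 147.79409799]]
5.4167 [0.5104 0.1606 0.2465] F [-0.12 -0.16 -0.4 ] M [ 0.05  0.05 -0.03] tau [-34.05 -31.77] gap 0.0001
bar 0.887 dx,dy px -0.375 0.625
barL 0.976 dx,dy px -1.875 0.625
sleeve 0.991 dx,dy px 0.0 0.0
```

View pics/c7.png

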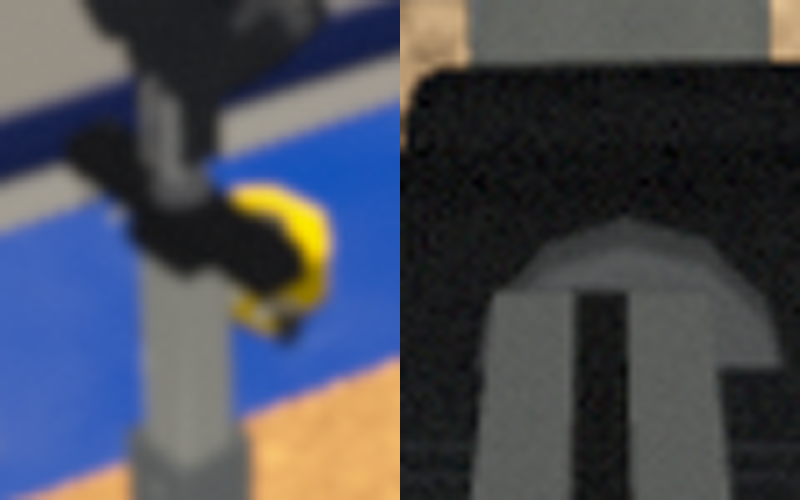

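The button is pressed in and the tube has started to slip. I'll push through the button another 10 mm, well short of the next hole at 39 mm or more.

```bash
python3 -m creep '[[[0,0,-0.1,0,0,0,1],[0,0,-0.2,0,0,0,1],[0,0,-0.3,0,0,0,1],[0,0,-0.4,0,0,0,1]]]';  python3 -m creep '[[[0,0,-0.15,0,0,0,1],[0,0,-0.3,0,0,0,1],[0,0,-0.45,0,0,0,1],[0,0,-0.6,0,0,0,1]]]'
python3 - <<'E'
from h import *
shot('8')
E
```

```text
time_s: 5.85
ee_pos: [0.5104, 0.1606, 0.2426]
eef_rot: [0.365, -3.12, -0.0]
contact_force: [0.3, -0.1, 0.9]
finger_gap: 0.0
time_s: 6.18
ee_pos: [0.5105, 0.1606, 0.2368]
eef_rot: [0.366, -3.12, -0.0]
contact_force: [-0.3, 0.2, 1.6]
finger_gap: 0.0003
6.1833 [0.5105 0.1606 0.2368] F [-0.3   0.23  1.57] M [-0.04  0.06  0.01] tau [-33.66 -31.52] gap 0.0003
bar 0.555 dx,dy px -8.0 0.375
barL 0.926 dx,dy px -5.125 1.5
sleeve 0.991 dx,dy px 0.0 0.0
```

View pics/c8.png

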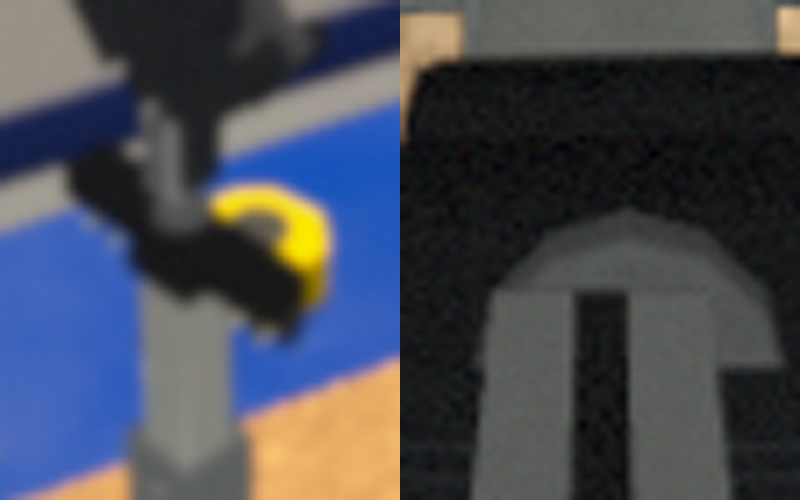

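```bash
cat > m.py <<'E'
from h import *
import sys
from scipy.spatial.transform import Rotation as R
from scipy.optimize import least_squares
T=imaging.calibration('wrist')['tool_from_camera']
def model(h,yaw,zb): # bar top corners in tool frame; zb = tool z of bar top
    pass
def meas(f,rows):
    im=cv2.imread(f); g=cv2.cvtColor(im,cv2.COLOR_BGR2GRAY).astype(float)
    for r in rows:
        l=cv2.GaussianBlur(g,(3,3),0)[r]; d=l<45
        # contiguous dark run around col 210
        c=190
        while c>0 and l[c]<60: c-=1
        e=300
        while e<511 and l[e]<60: e+=1
        sub=lambda a,b:(60-l[a])/(l[b]-l[a])
        print(f,r,round(c+1-(60-l[c+1])/(l[c]-l[c+1]),2),round(e-1+(60-l[e-1])/(l[e]-l[e-1]),2))
meas('pics/wrist1.png',[195,200,205]); meas('pics/wf7.png',[225,230,235,240,245]); meas('pics/wf8.png',[225,230,235,240,245]); meas('pics/wrist2.png',[215,220,225,230,235])
E
python3 m.py
python3 - <<'E'
import cv2
cv2.imwrite('pics/wf8z.png',cv2.resize(cv2.imread('pics/wf8.png')[150:300,100:400],None,fx=2.6,fy=2.6))
E
```

```text
pics/wrist1.png 195 176.4 332.05
pics/wrist1.png 200 176.67 331.78
pics/wrist1.png 205 177.34 331.64
pics/wf7.png 225 147.6 366.43
pics/wf7.png 230 147.59 365.94
pics/wf7.png 235 147.94 365.69
pics/wf7.png 240 148.77 365.34
pics/wf7.png 245 149.06 364.83
pics/wf8.png 225 147.92 365.4
pics/wf8.png 230 148.74 364.95
pics/wf8.png 235 148.96 364.74
pics/wf8.png 240 149.62 364.3
pics/wf8.png 245 150.21 363.86
pics/wrist2.png 215 155.23 358.43
pics/wrist2.png 220 155.1 357.95
pics/wrist2.png 225 155.59 357.76
pics/wrist2.png 230 155.99 357.36
pics/wrist2.png 235 156.66 356.77
```

View pics/wf8z.png

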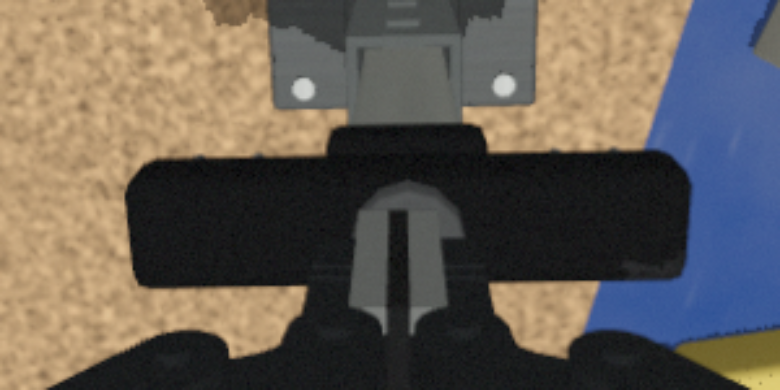

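Two independent measurements, the side view and the bar width in the wrist view, give about 17 mm of tube travel with the stand upright and the sleeve unmoved. I'll let the button go, open the fingers to straddle it and prepare to push on the bar.

```bash
python3 -m creep '[[[0,0,1.2,0,0,0,1],[0,0,2.2,0,0,0,0.5],[0,0,2.2,0,0,0,0],[0,0,2.2,0,0,0,0],[0,0,2.2,0,0,0,0],[0,0,2.2,0,0,0,0],[0,0,2.2,0,0,0,0],[0,0,2.2,0,0,0,0]]]'
python3 - <<'E'
from h import *
shot('9')
cv2.imwrite('pics/wf9z.png',cv2.resize(cv2.imread('pics/wf9.png')[150:330,100:400],None,fx=2.6,fy=2.6))
E
sed -i '/^meas(/d' m.py; echo "meas(sys.argv[1],[int(x) for x in sys.argv[2:]])">>m.py; python3 m.py pics/wf9.png 205 210 215 220 225 230
```

```text
time_s: 6.95
ee_pos: [0.5103, 0.1606, 0.2585]
eef_rot: [0.365, -3.119, 0.0]
contact_force: [0.0, -0.5, -0.7]
finger_gap: 0.0422
6.95 [0.5103 0.1606 0.2585] F [ 0.01 -0.52 -0.7 ] M [-0.04  0.05 -0.01] tau [-33.74 -31.52] gap 0.0422
bar 0.542 dx,dy px -3.5 7.625
barL 0.733 dx,dy px -7.875 1.875
sleeve 0.991 dx,dy px 0.0 0.0
pics/wf9.png 205 164.72 347.65
pics/wf9.png 210 165.3 347.26
pics/wf9.png 215 165.61 346.89
pics/wf9.png 220 166.18 346.8
pics/wf9.png 225 166.58 346.44
pics/wf9.png 230 167.68 344.53
```

View pics/wf9z.png

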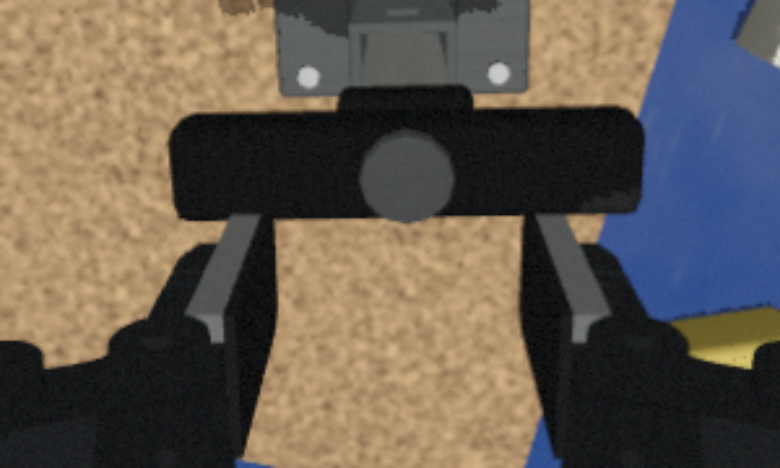

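View pics/c9.png

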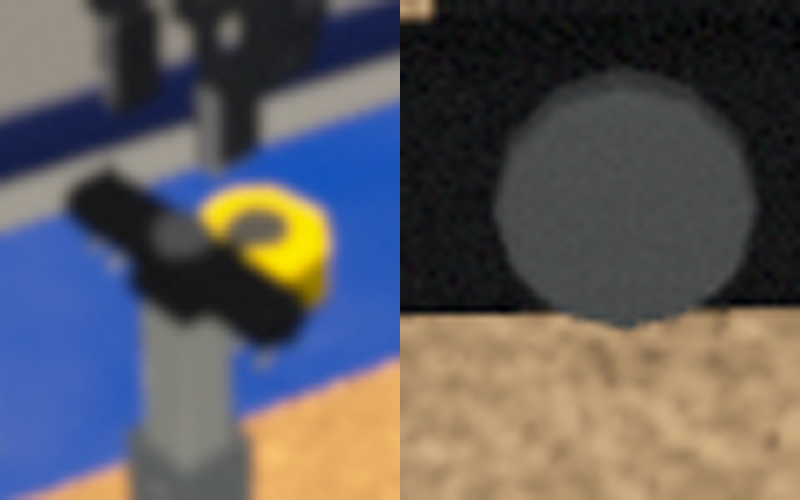

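```bash
python3 -m creep '[[[0,0,-0.8,0,0,0,0],[0,0,-1.8,0,0,0,0],[0,0,-2.6,0,0,0,0],[0,0,-3,0,0,0,0],[0,0,-3,0,0,0,0]]]'
python3 - <<'E'
from h import *
shot('10')
cv2.imwrite('pics/wf10z.png',cv2.resize(cv2.imread('pics/wf10.png')[150:330,100:400],None,fx=2.6,fy=2.6))
E
python3 m.py pics/wf10.png 205 210 215 220 225 230
```

```text
time_s: 7.47
ee_pos: [0.5095, 0.1604, 0.2266]
eef_rot: [0.365, -3.116, 0.0]
contact_force: [0.5, 0.6, 0.4]
finger_gap: 0.0424
7.4667 [0.5095 0.1604 0.2266] F [0.47 0.64 0.41] M [-0.03 -0.02  0.  ] tau [-34.24 -31.76] gap 0.0424
bar 0.65 dx,dy px -8.0 7.125
barL 0.741 dx,dy px 0.875 -1.875
sleeve 0.99 dx,dy px 0.0 0.0
pics/wf10.png 205 200.49 353.01
pics/wf10.png 210 158.27 357.88
pics/wf10.png 215 154.68 359.99
pics/wf10.png 220 152.95 359.83
pics/wf10.png 225 153.47 359.66
pics/wf10.png 230 154.01 359.24
```

View pics/wf10z.png

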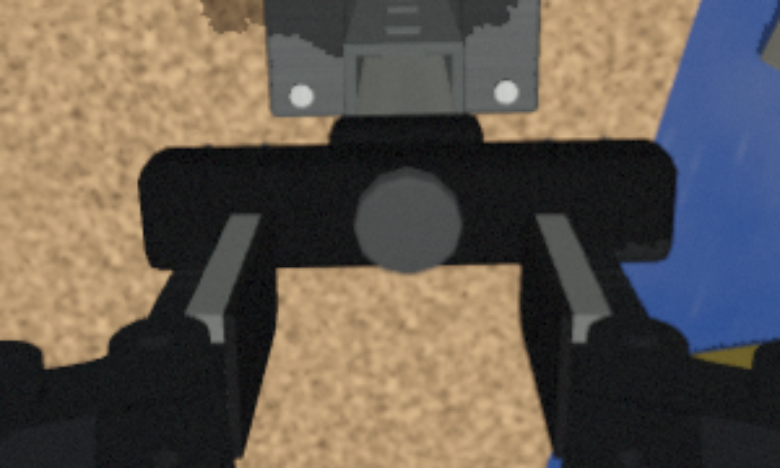

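View pics/c10.png

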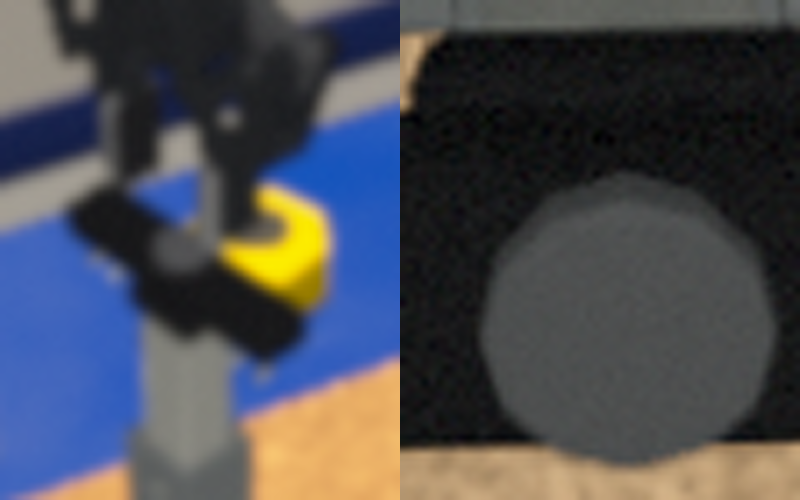

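```bash
python3 -m creep '[[[0,0,-0.5,0,0,0,0],[0,0,-1,0,0,0,0],[0,0,-1,0,0,0,0]]]'
python3 - <<'E'
from h import *
shot('11')
cv2.imwrite('pics/wf11z.png',cv2.resize(cv2.imread('pics/wf11.png')[150:330,100:400],None,fx=2.6,fy=2.6))
E
python3 m.py pics/wf11.png  220 225 230
```

```text
time_s: 7.82
ee_pos: [0.5101, 0.1605, 0.2179]
eef_rot: [0.365, -3.119, 0.0]
contact_force: [-0.2, -0.0, -0.4]
finger_gap: 0.0428
7.8167 [0.5101 0.1605 0.2179] F [-0.16 -0.01 -0.36] M [ 0.   -0.02  0.02] tau [-34.81 -32.34] gap 0.0428
bar 0.561 dx,dy px -5.25 8.75
barL 0.82 dx,dy px 1.25 -1.75
sleeve 0.99 dx,dy px 0.0 0.0
pics/wf11.png 220 149.99 365.06
pics/wf11.png 225 148.42 364.87
pics/wf11.png 230 148.89 364.75
```

View pics/wf11z.png

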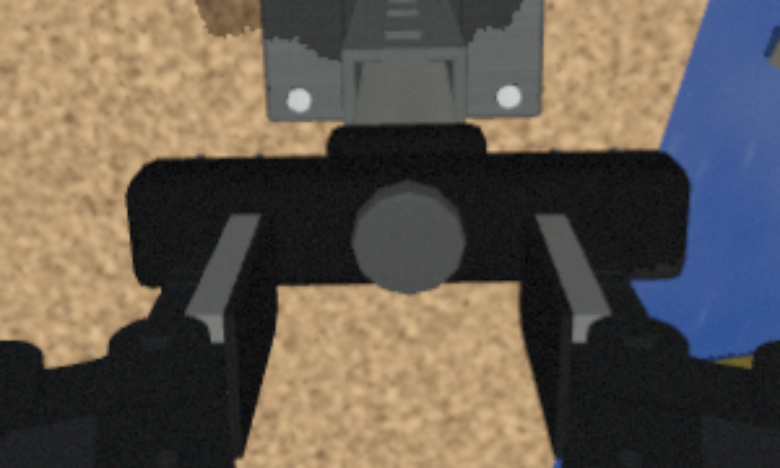

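View pics/c11.png

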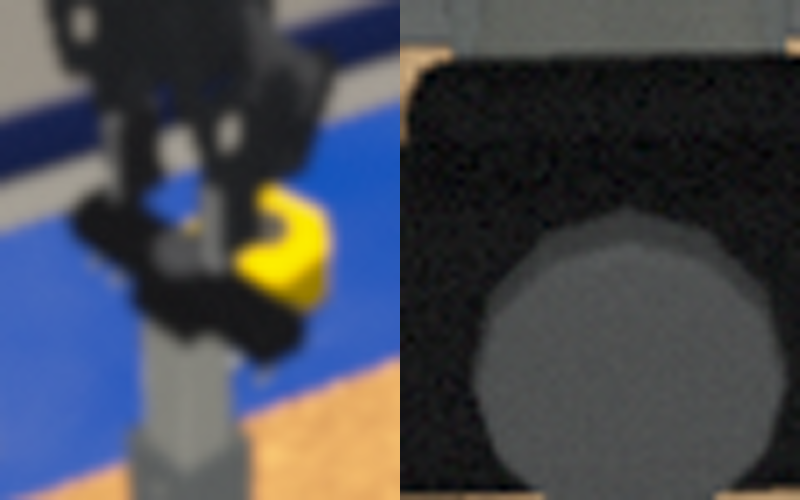

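```bash
python3 -m creep '[[[0,0,-0.2,0,0,0,0],[0,0,-0.4,0,0,0,0],[0,0,-0.4,0,0,0,0]]]'
python3 - <<'E'
from h import *
shot('12')
E
python3 m.py pics/wf12.png  225 230 235
```

```text
time_s: 8.17
ee_pos: [0.5103, 0.1606, 0.2146]
eef_rot: [0.365, -3.12, -0.0]
contact_force: [-0.0, 0.5, 0.9]
finger_gap: 0.0428
8.1667 [0.5103 0.1606 0.2146] F [-0.03  0.46  0.89] M [ 0.04  0.01 -0.01] tau [-34.13 -31.74] gap 0.0428
bar 0.526 dx,dy px -4.875 9.0
barL 0.831 dx,dy px 1.25 -1.75
sleeve 0.99 dx,dy px 0.0 0.0
pics/wf12.png 225 146.78 367.51
pics/wf12.png 230 146.6 367.12
pics/wf12.png 235 348.0 306.65
```

```bash
python3 -m creep '[[[0,0,-0.15,0,0,0,0],[0,0,-0.3,0,0,0,0],[0,0,-0.3,0,0,0,0]]]'
python3 - <<'E'
from h import *
shot('13')
E
python3 m.py pics/wf13.png  225 230 235
```

```text
time_s: 8.52
ee_pos: [0.5103, 0.1606, 0.2116]
eef_rot: [0.365, -3.12, -0.0]
contact_force: [0.9, -0.3, -0.8]
finger_gap: 0.0426
8.5167 [0.5103 0.1606 0.2116] F [ 0.92 -0.28 -0.75] M [-0.04  0.01  0.06] tau [-34.05 -31.65] gap 0.0426
bar 0.483 dx,dy px -4.5 9.125
barL 0.833 dx,dy px 1.25 -1.875
sleeve 0.99 dx,dy px 0.0 0.0
pics/wf13.png 225 145.6 369.62
pics/wf13.png 230 144.46 369.41
pics/wf13.png 235 -50.5 306.6
```

View pics/c13.png

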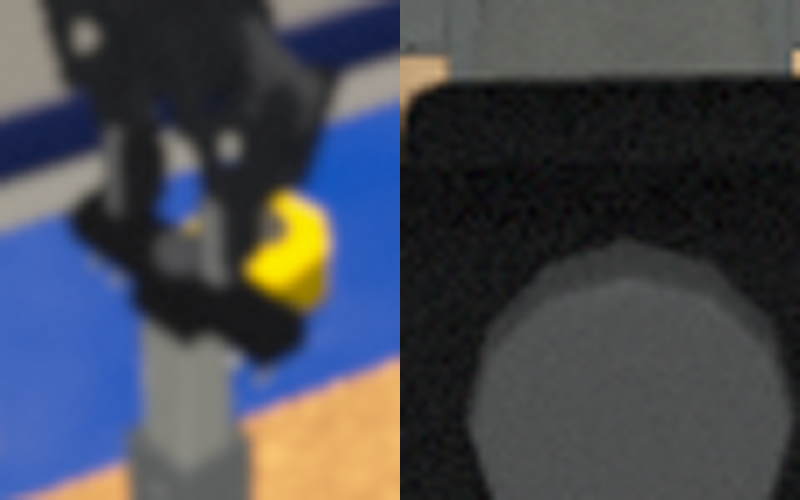

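```bash
python3 -m creep '[[[0,0,-0.3,0,0,0,0],[0,0,-0.6,0,0,0,0],[0,0,-0.7,0,0,0,0],[0,0,-0.7,0,0,0,0]]]'; python3 -c "
from h import *
print(ctrl.state()['contact_force'],ctrl.state()['tau'])"
```

```text
time_s: 8.95
ee_pos: [0.5102, 0.1605, 0.2043]
eef_rot: [0.365, -3.119, 0.0]
contact_force: [0.7, -0.8, -0.1]
finger_gap: 0.0425
[ 0.69580492 -0.80977414 -0.13706574] [ 5.18361427e-03 -3.38808239e+01 -3.14185202e+01  4.59413204e-04
 -1.77910365e-02 -1.19270013e-05]
```

```bash
python3 -m creep '[[[0,0,-0.1,0,0,0,0],[0,0,-0.2,0,0,0,0],[0,0,-0.2,0,0,0,0]]]'; python3 -c "
from h import *
print(ctrl.state()['contact_force'],ctrl.state()['tau'])"
```

```text
time_s: 9.2
ee_pos: [0.5105, 0.1606, 0.2029]
eef_rot: [0.365, -3.12, -0.0]
contact_force: [-0.5, -0.1, 0.1]
finger_gap: 0.0426
[-0.52611153 -0.10015423  0.1099873 ] [ 5.39568908e-03 -3.38058293e+01 -3.13161421e+01  2.46278187e-04
 -3.79753124e-03 -7.88865549e-06]
```

```bash
python3 -m creep '[[[0,0,-0.1,0,0,0,0],[0,0,-0.2,0,0,0,0],[0,0,-0.2,0,0,0,0]]]'; python3 -c "
from h import *
print(ctrl.state()['contact_force'],ctrl.state()['tau'])"
```

```text
time_s: 9.45
ee_pos: [0.5106, 0.1607, 0.202]
eef_rot: [-0.365, 3.119, 0.0]
contact_force: [-1.5, 0.3, 4.7]
finger_gap: 0.0427
[-1.48659557  0.3087799   4.7291943 ] [-5.37218910e-02 -3.12471843e+01 -2.96927869e+01  1.82131422e-02
 -4.73526902e-01 -1.90346298e-03]
```

```bash
python3 -m creep '[[[0,0,-0.1,0,0,0,0],[0,0,-0.2,0,0,0,0],[0,0,-0.2,0,0,0,0]]]'
python3 - <<'E'
from h import *
shot('14')
cv2.imwrite('pics/wf14z.png',cv2.resize(cv2.imread('pics/wf14.png')[150:330,100:400],None,fx=2.6,fy=2.6))
E
```

```text
time_s: 9.7
ee_pos: [0.5107, 0.1607, 0.2004]
eef_rot: [-0.365, 3.119, 0.0]
contact_force: [-1.8, -0.7, 5.1]
finger_gap: 0.0427
9.7 [0.5107 0.1607 0.2004] F [-1.77 -0.68  5.13] M [-0.08  0.34 -0.  ] tau [-30.34 -28.99] gap 0.0427
bar 0.356 dx,dy px -8.0 10.5
barL 0.894 dx,dy px 1.375 -1.875
sleeve 0.99 dx,dy px 0.0 0.0
```

View pics/wf14z.png

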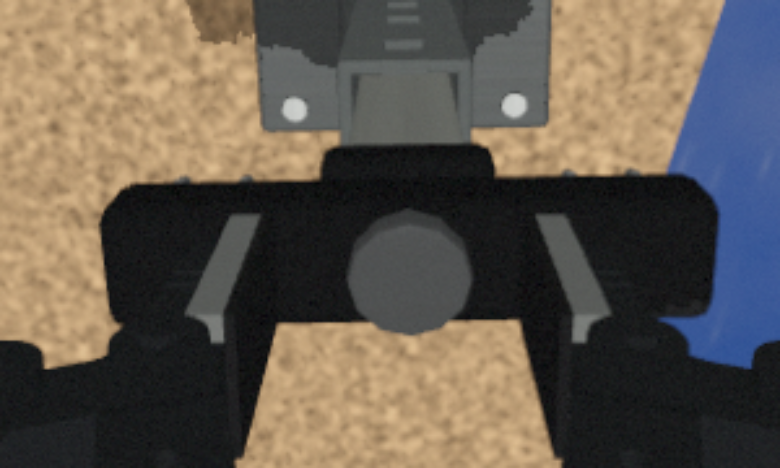

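View pics/c14.png

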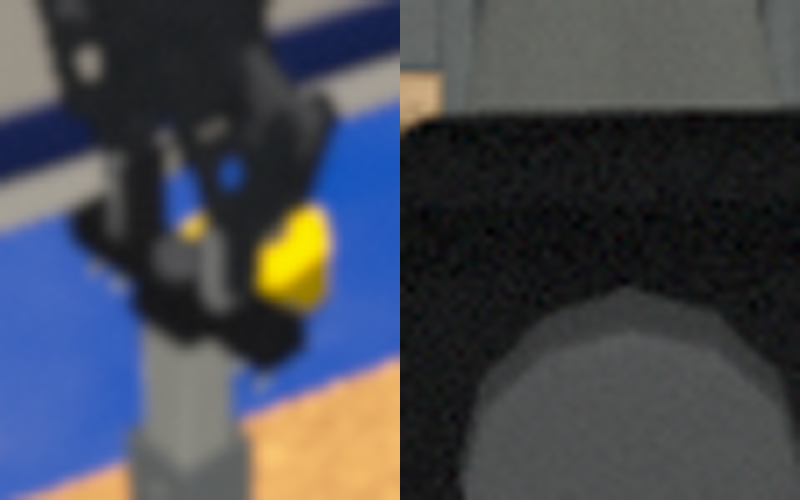

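```bash
python3 -m creep '[[[0,0,-0.1,0,0,0,0],[0,0,-0.2,0,0,0,0],[0,0,-0.3,0,0,0,0],[0,0,-0.3,0,0,0,0]]]'
python3 - <<'E'
from h import *
shot('15')
E
```

```text
time_s: 10.13
ee_pos: [0.5112, 0.1607, 0.1964]
eef_rot: [-0.365, 3.118, 0.0]
contact_force: [2.4, 0.4, 2.6]
finger_gap: 0.0426
10.1333 [0.5112 0.1607 0.1964] F [2.43 0.37 2.6 ] M [ 0.04 -0.15 -0.01] tau [-30.98 -28.2 ] gap 0.0426
bar 0.345 dx,dy px -8.0 11.125
barL 0.915 dx,dy px 1.5 -1.75
sleeve 0.989 dx,dy px 0.75 -0.5
```

View pics/c15.png

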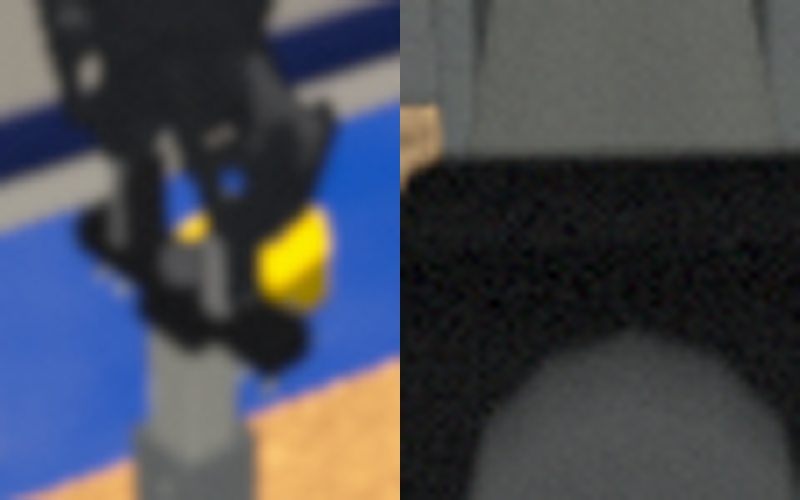

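Run:
```python
import cv2,numpy as np
a=cv2.imread('pics/wf15.png')[120:330,100:400]; b=cv2.imread('pics/sf15.png')[110:270,190:310];c=cv2.imread('pics/sf14.png')[110:270,190:310]
cv2.imwrite('pics/w15.png',cv2.resize(a,None,fx=2.6,fy=2.6)); cv2.imwrite('pics/s15.png',np.hstack([cv2.resize(x,None,fx=3.3,fy=3.3,interpolation=cv2.INTER_CUBIC) for x in (c,b)]))
```

```text
(no output)
```

View pics/w15.png

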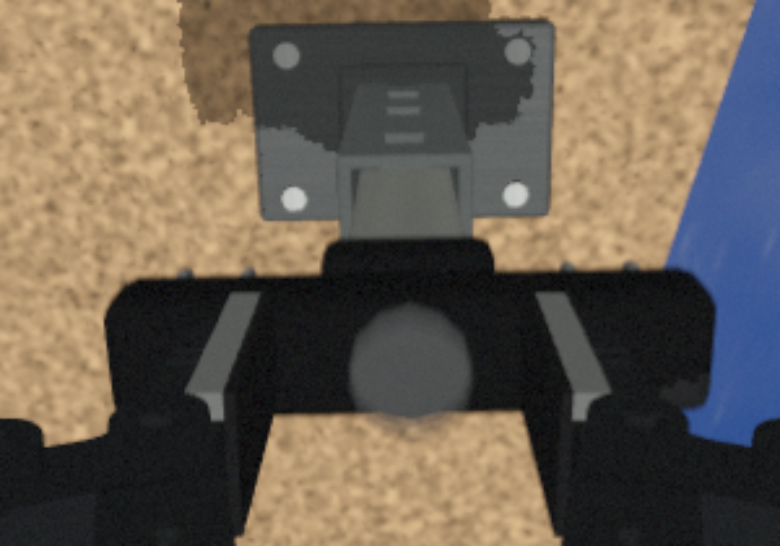

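View pics/s15.png

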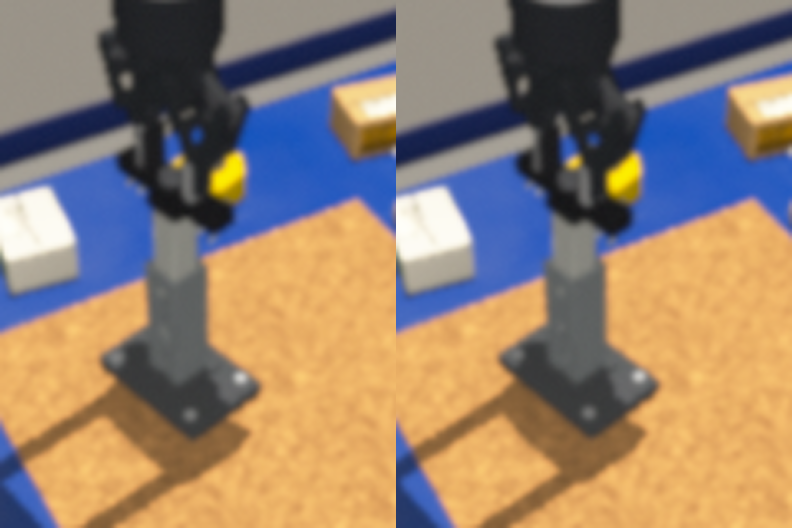

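```bash
python3 m.py pics/wf14.png 226 228 232;python3 m.py pics/wf15.png 230 232 234 236 240
python3 - <<'E'
from h import *
shot('16')
from scipy.spatial.transform import Rotation as R
s=ctrl.state();T=np.eye(4);T[:3,:3]=R.from_rotvec(s['eef_rot']).as_matrix();T[:3,3]=s['ee_pos'];W=T@imaging.calibration('wrist')['tool_from_camera']
def wz(uv,z):
    c=imaging.calibration('wrist');p=cv2.undistortPoints(np.array([[uv]],float),c['mtx'],c['distortion'])[0,0]
    d=W[:3,:3]@np.array([p[0],-p[1],-1.]);return W[:3,3]+d*(z-W[2,3])/d[2]
for u,v in [(250,27),(553,20),(262,220),(550,215)]: print('foot corner',wz((100+u/2.6,120+v/2.6),.019))
E
```

```text
pics/wf14.png 226 143.97 373.89
pics/wf14.png 228 142.09 374.89
pics/wf14.png 232 139.4 376.24
pics/wf15.png 230 147.3 370.76
pics/wf15.png 232 145.77 372.37
pics/wf15.png 234 161.4 306.24
pics/wf15.png 236 96.0 307.03
pics/wf15.png 240 -272.0 308.63
10.2333 [0.5111 0.1607 0.1967] F [0.74 0.21 1.92] M [ 0.02  0.04 -0.01] tau [-30.37 -27.86] gap 0.0428
bar 0.339 dx,dy px -8.0 10.5
barL 0.92 dx,dy px 1.375 -1.625
sleeve 0.988 dx,dy px 1.375 -0.875
foot corner [0.48955312 0.09709075 0.019     ]
foot corner [0.45996536 0.21016116 0.019     ]
foot corner [0.56550738 0.11650115 0.019     ]
foot corner [0.53610432 0.23090917 0.019     ]
```

View pics/c16.png

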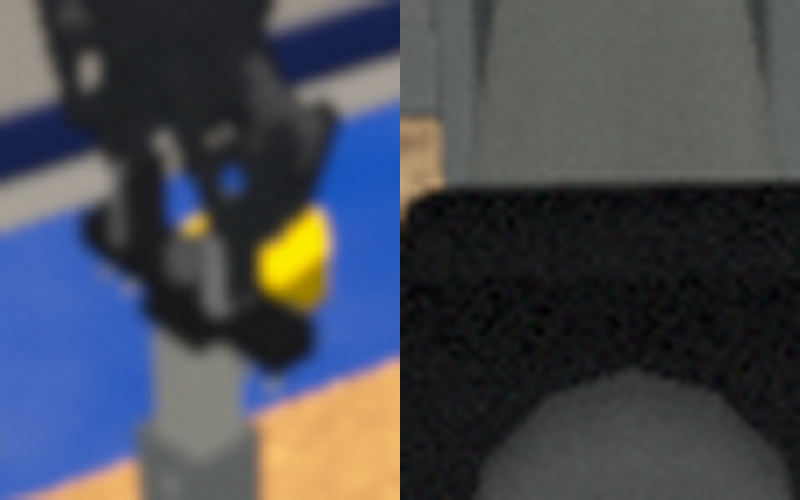

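The stand seems to be shifting under the pushing fingers, so I'll lift off and look.

```bash
python3 -m creep '[[[0,0,0.8,0,0,0,0],[0,0,2,0,0,0,0],[0,0,4,0,0,0,0],[0,0,5.5,0,0,0,0],[0,0,6,0,0,0,0],[0,0,6,0,0,0,0]]]'
python3 - <<'E'
from h import *
shot('17')
a=cv2.imread('pics/wf17.png')[60:330,100:400]; b=cv2.imread('pics/sf17.png')[90:270,190:310]
cv2.imwrite('pics/w17.png',cv2.resize(a,None,fx=2.2,fy=2.2)); cv2.imwrite('pics/s17.png',cv2.resize(b,None,fx=3.3,fy=3.3,interpolation=cv2.INTER_CUBIC))
E
```

```text
time_s: 10.83
ee_pos: [0.5112, 0.1608, 0.2582]
eef_rot: [-0.365, 3.117, 0.001]
contact_force: [0.4, -0.9, 0.1]
finger_gap: 0.0424
10.8333 [0.5112 0.1608 0.2582] F [ 0.42 -0.93  0.13] M [-0.02  0.02  0.01] tau [-33.31 -31.43] gap 0.0424
bar 0.512 dx,dy px -3.375 7.25
barL 0.711 dx,dy px 7.75 13.25
sleeve 0.986 dx,dy px 4.625 -2.75
```

View pics/w17.png

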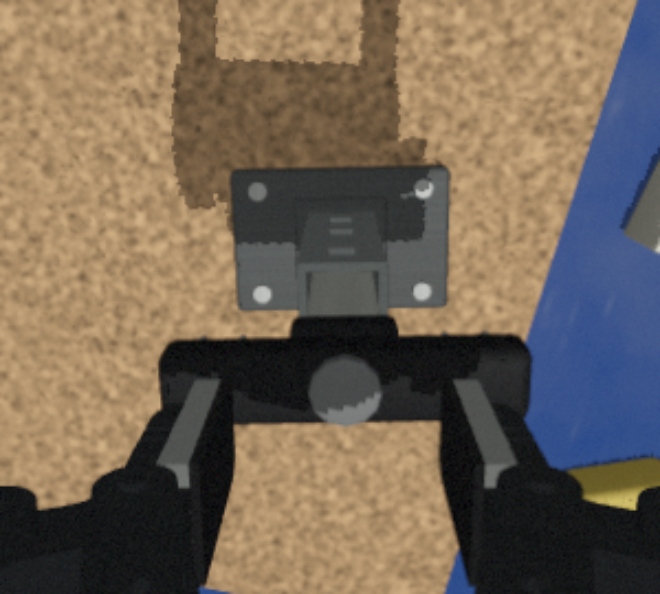

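View pics/s17.png

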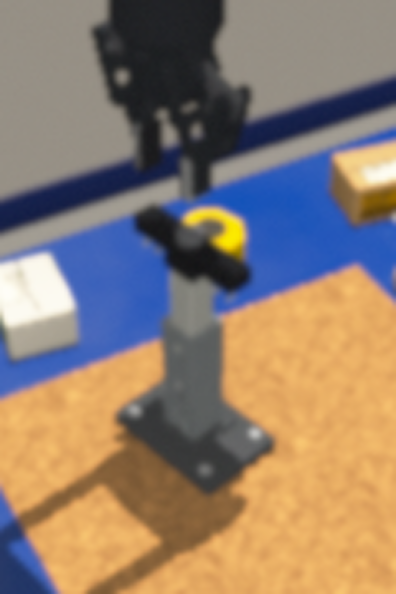

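Run:
```python
from h import *
shot('18')
a=cv2.imread('pics/sf18.png')[110:250,190:310];cv2.imwrite('pics/s18.png',cv2.resize(a,None,fx=4.2,fy=4.2,interpolation=cv2.INTER_CUBIC))
cv2.imwrite('pics/t18.png',cv2.resize(imaging.camera('top')[150:250,180:310,::-1],None,fx=6,fy=6,interpolation=cv2.INTER_CUBIC))
```

```text
10.9333 [0.5102 0.1605 0.2555] F [-0.47  1.04 -0.78] M [ 0.04 -0.    0.02] tau [-34.58 -32.33] gap 0.0428
bar 0.504 dx,dy px -8.0 0.625
barL 0.714 dx,dy px 8.0 12.75
sleeve 0.984 dx,dy px 5.125 -3.0
```

View pics/s18.png

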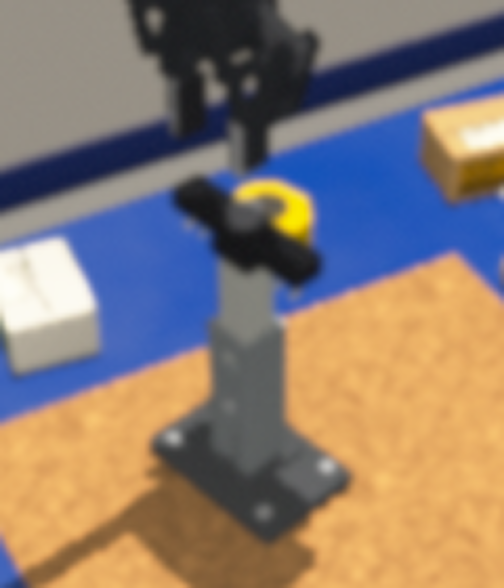

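View pics/t18.png

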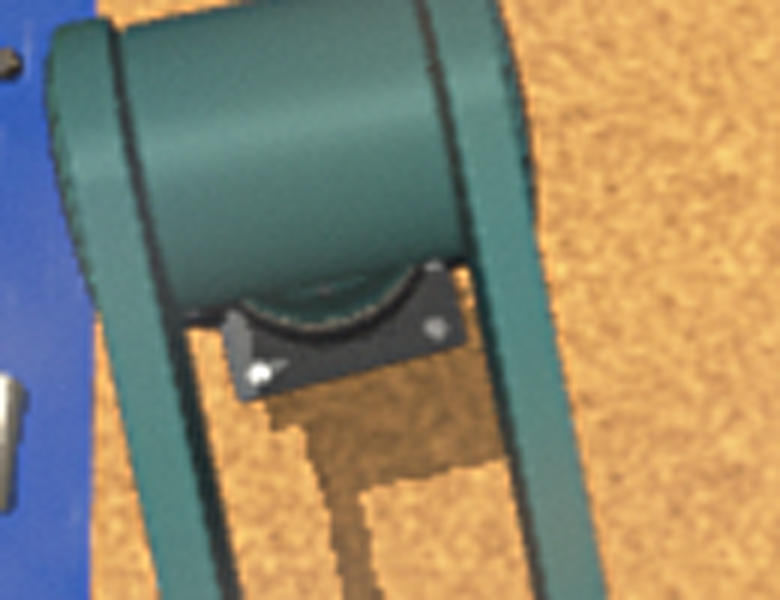

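```bash
python3 -m creep '[[[0,0,2,0,0,0,0],[0,0,5,0,0,0,0],[0,0,6,0,0,0,0],[0,0,6,0,0,0,0],[0,0,6,0,0,0,0]]]'
python3 - <<'E'
from h import *
shot('19')
a=cv2.imread('pics/wf19.png')[80:280,120:400];cv2.imwrite('pics/w19.png',cv2.resize(a,None,fx=2.8,fy=2.8,interpolation=cv2.INTER_CUBIC))
a=cv2.imread('pics/sf19.png')[120:230,205:295];b=cv2.imread('pics/side0.png')[120:230,205:295]
cv2.imwrite('pics/s19.png',np.hstack([cv2.resize(x,None,fx=4.4,fy=5,interpolation=cv2.INTER_CUBIC) for x in (b,a)]))
E
```

```text
time_s: 11.5
ee_pos: [0.5106, 0.1606, 0.3157]
eef_rot: [-0.365, 3.12, 0.0]
contact_force: [-0.3, -0.0, -1.2]
finger_gap: 0.0428
11.5 [0.5106 0.1606 0.3157] F [-0.33 -0.03 -1.21] M [-0.03 -0.02 -0.  ] tau [-35.12 -32.5 ] gap 0.0428
bar 0.555 dx,dy px -6.75 -0.375
barL 0.647 dx,dy px 0.875 -1.25
sleeve 0.978 dx,dy px 7.75 -4.25
```

View pics/s19.png

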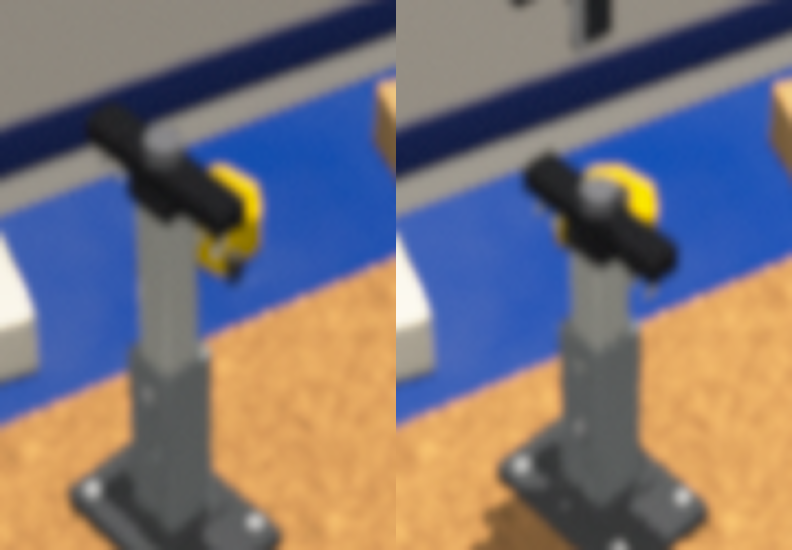

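View pics/w19.png

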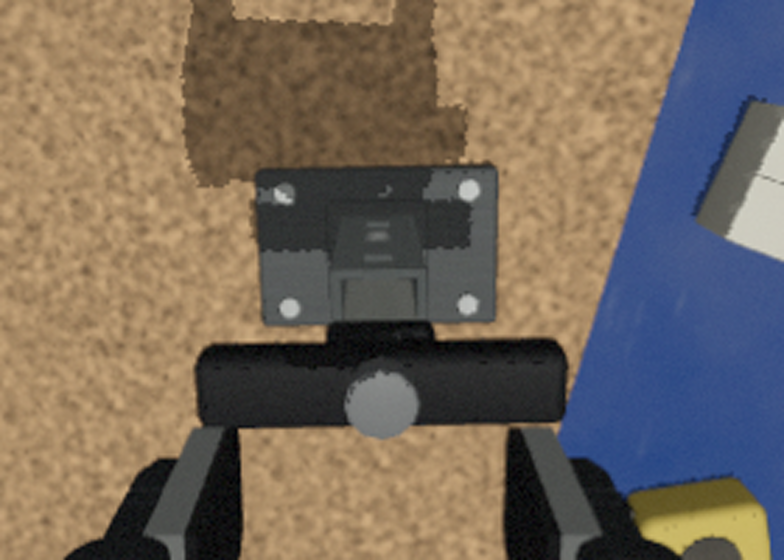

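Run:
```python
from h import *
shot('20')
def z(f,n): 
    a=cv2.imread(f)[140:200,225:270];return cv2.resize(a,None,fx=9,fy=9,interpolation=cv2.INTER_CUBIC)
b=cv2.resize(cv2.imread('pics/side0.png')[130:190,217:262],None,fx=9,fy=9,interpolation=cv2.INTER_CUBIC)
a=np.clip(np.hstack([b,z('pics/sf20.png',0)])*1.5,0,255).astype(np.uint8)
cv2.imwrite('pics/s20.png',cv2.resize(a,(800,533)))
```

```text
11.6 [0.51   0.1605 0.3139] F [ 0.44 -0.13 -0.27] M [ 0.03 -0.05  0.02] tau [-34.73 -31.99] gap 0.0424
bar 0.562 dx,dy px -6.875 -0.375
barL 0.647 dx,dy px 0.875 -1.25
sleeve 0.977 dx,dy px 7.75 -4.25
```

View pics/s20.png

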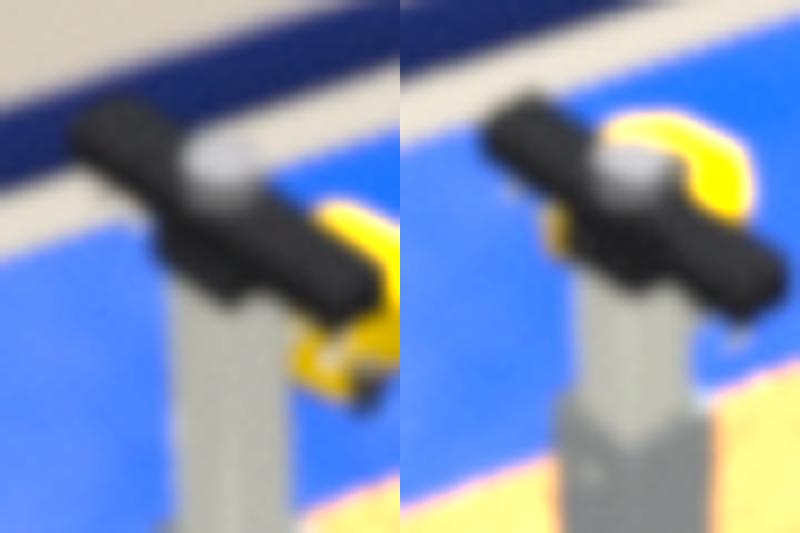

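The stand slid about 25 mm in +x on the mat, has now stopped and is upright. The button looks popped up at about 40 mm travel. I'll pull the arm back toward the robot and shut the fingers so I can measure this properly.

```bash
python3 -m creep '[[[-2.5,-0.6,0,0,0,0,1],[-6,-1.4,0,0,0,0,1],[-9,-2.1,0,0,0,0,1],[-11,-2.6,0,0,0,0,1],[-11,-2.6,0,0,0,0,1],[-11,-2.6,0,0,0,0,1]]]'
python3 - <<'E'
from h import *
shot('21')
T=imaging.camera('top')[:,:,::-1]; cv2.imwrite('pics/tf21.png',T)
cv2.imwrite('pics/t21.png',cv2.resize(T[160:250,190:280],None,fx=6.6,fy=6.6,interpolation=cv2.INTER_CUBIC))
a=cv2.imread('pics/sf21.png')[140:220,222:282]; cv2.imwrite('pics/s21.png',np.clip(cv2.resize(a,None,fx=7,fy=7,interpolation=cv2.INTER_CUBIC)*1.4,0,255).astype(np.uint8))
E
```

```text
time_s: 12.2
ee_pos: [0.3999, 0.1345, 0.3158]
eef_rot: [-0.365, 3.12, 0.0]
contact_force: [0.7, 1.2, 0.7]
finger_gap: -0.0
12.2 [0.3999 0.1345 0.3158] F [0.72 1.22 0.74] M [ 0.02 -0.03  0.05] tau [-23.87 -31.09] gap -0.0
bar 0.562 dx,dy px -7.0 -0.375
barL 0.646 dx,dy px 0.875 -1.25
sleeve 0.977 dx,dy px 7.75 -4.25
```

View pics/t21.png

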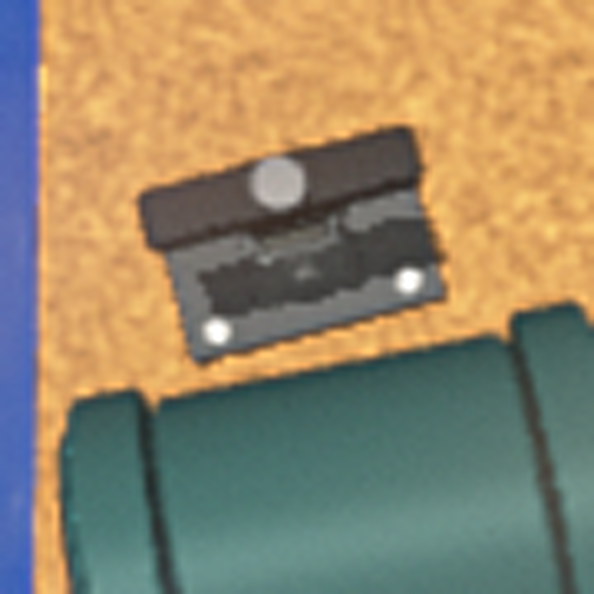

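View pics/s21.png

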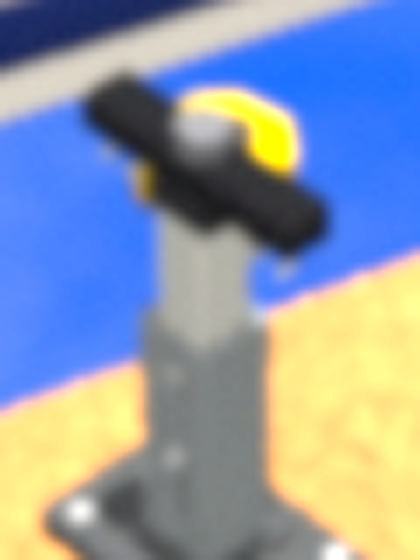

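View pics/wf21.png

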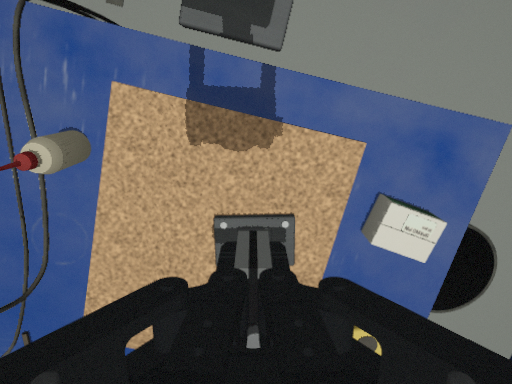

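```bash
cat > ov.py <<'E'
from h import *
from scipy.optimize import least_squares
pt=np.array([190+278/6.6,160+184/6.6]); ps=np.array([222+205/7,140+132/7])
def tri(a,b,na='top',nb='side'):
    f=lambda X: np.r_[proj(na,[X])[0]-a,proj(nb,[X])[0]-b]
    r=least_squares(f,[.53,.165,.23]);return r.x,r.fun
print('btn now',tri(pt,ps))
print('btn start',tri(np.array([234.4,196.2]),np.array([205+184/5,130+88/5])))
F=[atz('top',(190+u/6.6,160+v/6.6),.019) for u,v in [(195,362),(445,298)]];m=(F[0]+F[1])/2;d=F[0]-F[1];yaw=np.arctan2(d[1],d[0])-np.pi/2
c=m[:2]+.04*np.array([np.cos(yaw),np.sin(yaw)]);print('foot c',c,'yaw',yaw,np.linalg.norm(d))
def draw(n,f,x0,x1,y0,y1,k,trav,btn,c,yaw,out):
    im=cv2.resize(cv2.imread(f)[y0:y1,x0:x1],None,fx=k,fy=k,interpolation=cv2.INTER_CUBIC)
    im=np.clip(im*1.4,0,255).astype(np.uint8)
    R=np.array([[np.cos(yaw),-np.sin(yaw)],[np.sin(yaw),np.cos(yaw)]])
    def P(L): L=np.array(L,float);L[:,:2]=L[:,:2]@R.T+c;L[:,2]+=.004;return ((proj(n,L)-[x0-.0,y0])*k).astype(int)
    zt=.261-trav
    poly=[[a*.012,b*.055,zt] for a,b in [(1,1),(1,-1),(-1,-1),(-1,1)]]
    cv2.polylines(im,[P(poly)],True,(0,255,0),1)
    cv2.polylines(im,[P([[a*.012,b*.055,zt-.018] for a,b in [(1,1),(1,-1),(-1,-1),(-1,1)]])],True,(0,160,0),1)
    t=np.linspace(0,6.28,40)
    cv2.polylines(im,[P([[.011*np.cos(q),.011*np.sin(q),zt+.010-btn] for q in t])],True,(0,0,255),1)
    cv2.polylines(im,[P([[a*.018,b*.018,.135] for a,b in [(1,1),(1,-1),(-1,-1),(-1,1)]])],True,(255,0,255),1)
    cv2.polylines(im,[P([[a*.04,b*.06,.015] for a,b in [(1,1),(1,-1),(-1,-1),(-1,1)]])],True,(255,255,0),1)
    cv2.imwrite(out,im); return im
if __name__=='__main__':
    cs=np.array([.5095,.160])
    A=draw('side','pics/side0.png',212,272,130,210,6,0,0,cs,.234,'pics/o0.png')
    B=draw('side','pics/sf21.png',222,282,140,220,6,.040,0,c,yaw,'pics/o1.png')
    cv2.imwrite('pics/o.png',np.hstack([A,B]))
    draw('top','pics/tf21.png',190,280,160,250,6,.040,0,c,yaw,'pics/o2.png')
E
python3 ov.py
```

```text
btn now (array([0.53681965, 0.16641693, 0.22814769]), array([ 0.23296811, -0.55191289, -0.58303934,  0.08633446]))
btn start (array([0.50934905, 0.15956815, 0.27700645]), array([ 0.06732868, -0.16436372, -0.17299273,  0.02481323]))
foot c [0.53540351 0.16566485] yaw 0.2458732360870004 0.11666131282752824
```

View pics/o.png

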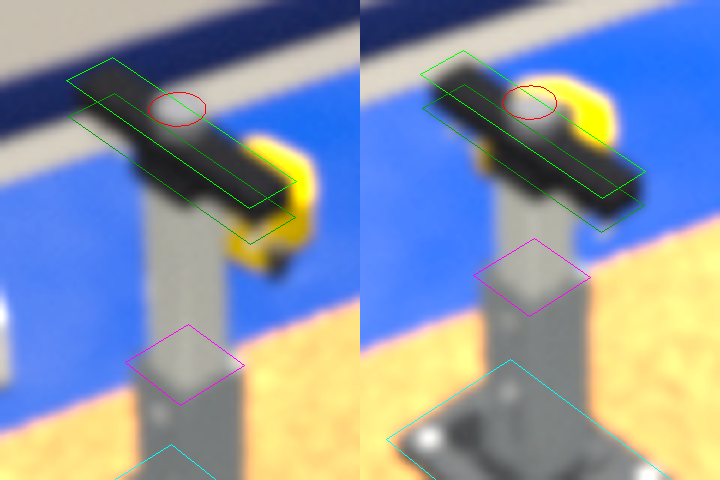

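View pics/o2.png

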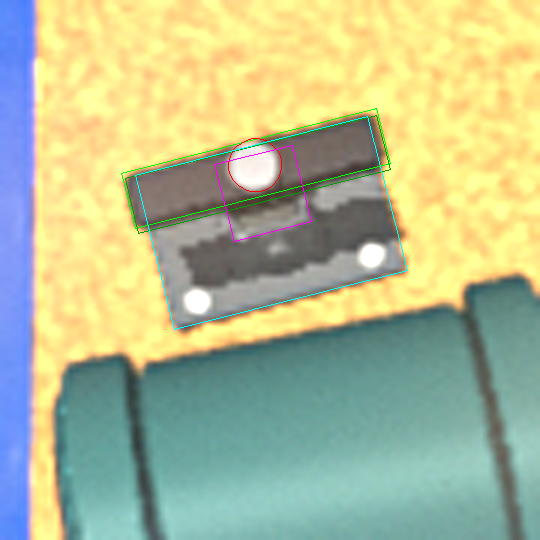

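Run:
```python
import cv2,numpy as np
L=[]
for f,(x,y) in {'side0':(241.8,148),'sf9':(242,160),'sf18':(249,160.5),'sf19':(251.3,159),'sf21':(251.3,159)}.items():
    im=cv2.imread(f'pics/{f}.png'); a=cv2.getRectSubPix(im,(16,26),(x,y+4)).astype(float)
    a=cv2.resize(a,None,fx=9.5,fy=9.5,interpolation=cv2.INTER_CUBIC); a=a*(200/np.percentile(a.max(2)[20:120,40:110],90)) ;L.append(np.clip(a,0,255))
    g=cv2.cvtColor(im,cv2.COLOR_BGR2GRAY).astype(float)
    print(f,[int(g[int(y)+k,int(x)-1:int(x)+2].mean()) for k in range(-7,14)])
cv2.imwrite('pics/btn.png',np.hstack(L).astype(np.uint8))
```

```text
side0 [30, 38, 63, 97, 121, 132, 135, 134, 125, 106, 85, 71, 58, 41, 30, 24, 21, 21, 23, 26, 28]
sf9 [89, 88, 84, 81, 79, 79, 79, 80, 78, 70, 52, 34, 24, 22, 23, 22, 22, 24, 28, 46, 77]
sf18 [164, 200, 207, 198, 167, 130, 101, 86, 82, 80, 71, 56, 37, 26, 23, 22, 23, 21, 22, 26, 41]
sf19 [128, 171, 187, 174, 152, 142, 139, 128, 107, 85, 68, 51, 35, 26, 23, 21, 21, 21, 23, 31, 57]
sf21 [127, 171, 188, 174, 153, 143, 139, 129, 109, 86, 70, 55, 41, 32, 27, 22, 23, 23, 24, 32, 54]
```

View pics/btn.png

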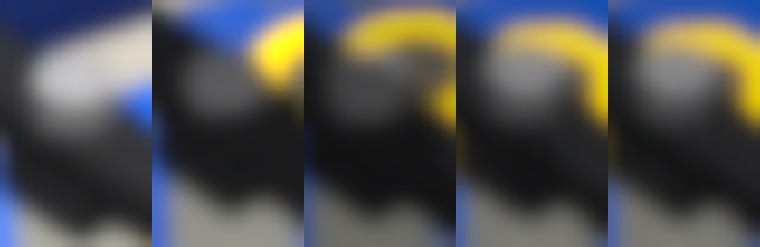

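The button side profile now matches the initial fully-up state: a 7 px ramp, against 4 px while riding on the wall. It is locked in the next hole, at 40–50 mm travel. I'll lower the shut fingers in front of the stand for the topple push.

```bash
python3 -m creep '[[[0,0,-2,0,0,0,1],[0,0,-5,0,0,0,1],[0,0,-8,0,0,0,1],[0,0,-11,0,0,0,1],[0,0,-13.5,0,0,0,1],[0,0,-14.8,0,0,0,1],[0,0,-14.8,0,0,0,1]]]'; python3 -m creep '[[[2,0.5,0,0,0,0,1],[4.5,1.1,0,0,0,0,1],[7,1.7,0,0,0,0,1],[8.5,2.1,0,0,0,0,1],[8.5,2.1,0,0,0,0,1]]]'
python3 - <<'E'
from h import *
shot('22')
a=cv2.imread('pics/sf22.png')[100:260,190:310]; cv2.imwrite('pics/s22.png',cv2.resize(a,None,fx=3.7,fy=3.7,interpolation=cv2.INTER_CUBIC))
E
```

```text
time_s: 12.93
ee_pos: [0.3985, 0.1342, 0.1631]
eef_rot: [0.364, -3.111, 0.001]
contact_force: [-0.2, 0.2, 0.1]
finger_gap: -0.0001
time_s: 13.35
ee_pos: [0.4889, 0.1562, 0.1683]
eef_rot: [-0.365, 3.119, 0.0]
contact_force: [-0.9, -0.0, 0.1]
finger_gap: 0.0001
13.35 [0.4889 0.1562 0.1683] F [-0.86 -0.04  0.14] M [ 0.   -0.01 -0.05] tau [-31.45 -31.27] gap 0.0001
bar 0.605 dx,dy px -2.25 -0.125
barL 0.89 dx,dy px -8.0 2.625
sleeve 0.978 dx,dy px 7.625 -4.25
```

View pics/s22.png

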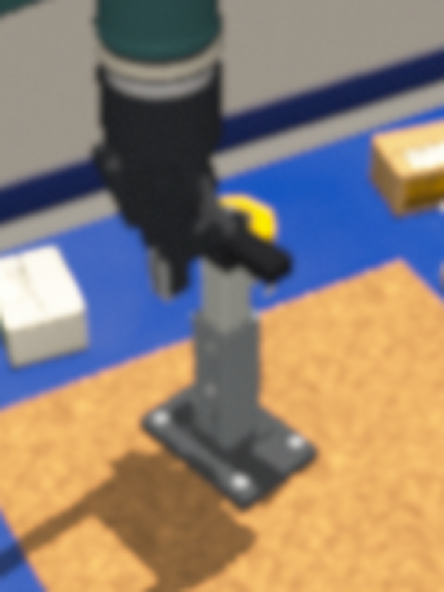

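View pics/wf22.png

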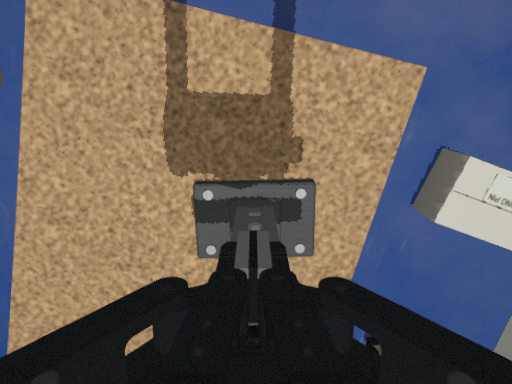

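```bash
python3 -m creep '[[[0.8,0.2,0,0,0,0,1],[1.6,0.4,0,0,0,0,1],[2.4,0.6,0,0,0,0,1],[3.2,0.8,0,0,0,0,1],[4,1,0,0,0,0,1],[4.8,1.2,0,0,0,0,1],[5.6,1.4,0,0,0,0,1],[6.4,1.6,0,0,0,0,1]]]'
python3 - <<'E'
from h import *
shot('23')
a=cv2.imread('pics/sf23.png')[100:260,190:310]; cv2.imwrite('pics/s23.png',cv2.resize(a,None,fx=3.7,fy=3.7,interpolation=cv2.INTER_CUBIC))
E
```

```text
time_s: 14.12
ee_pos: [0.5503, 0.1718, 0.168]
eef_rot: [-0.365, 3.12, 0.0]
contact_force: [-1.3, -0.7, 1.5]
finger_gap: 0.0002
14.1167 [0.5503 0.1718 0.168 ] F [-1.31 -0.68  1.5 ] M [-0.02  0.27  0.06] tau [-38.05 -30.53] gap 0.0002
bar 0.364 dx,dy px -2.375 23.5
barL 0.743 dx,dy px 8.0 -3.875
sleeve 0.577 dx,dy px 8.0 -4.25
```

View pics/s23.png

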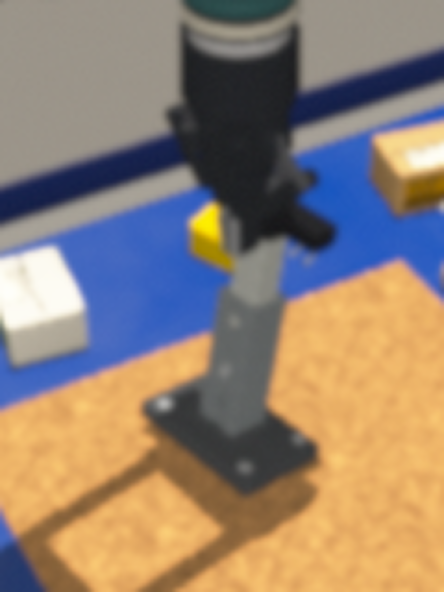

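It is tilting cleanly with no slide, so I'll keep pushing.

```bash
python3 -m creep '[[[0.8,0.2,0,0,0,0,1],[1.6,0.4,0,0,0,0,1],[2.4,0.6,0,0,0,0,1],[3.2,0.8,0,0,0,0,1],[4,1,0,0,0,0,1],[4.8,1.2,0,0,0,0,1],[5.6,1.4,0,0,0,0,1],[6.4,1.6,0,0,0,0,1]]]'
python3 - <<'E'
from h import *
shot('24')
a=cv2.imread('pics/sf24.png')[100:260,190:310]; cv2.imwrite('pics/s24.png',cv2.resize(a,None,fx=3.7,fy=3.7,interpolation=cv2.INTER_CUBIC))
E
```

```text
time_s: 14.88
ee_pos: [0.6145, 0.1878, 0.1679]
eef_rot: [-0.365, 3.12, 0.0]
contact_force: [0.5, -0.3, 0.3]
finger_gap: -0.0001
14.8833 [0.6145 0.1878 0.1679] F [ 0.53 -0.26  0.27] M [-0.02  0.07  0.03] tau [-45.3  -30.84] gap -0.0001
bar 0.303 dx,dy px -1.75 -1.0
barL 0.622 dx,dy px 2.625 -1.875
sleeve 0.16 dx,dy px -4.25 0.375
```

View pics/s24.png

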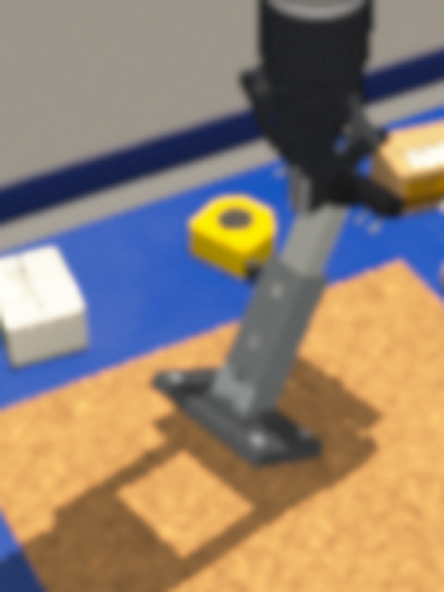

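```bash
python3 -m creep '[[[0.7,0.17,0,0,0,0,1],[1.4,0.34,0,0,0,0,1],[2.1,0.5,0,0,0,0,1],[2.8,0.7,0,0,0,0,1],[3.4,0.84,0,0,0,0,1],[4,1,0,0,0,0,1]]]'
python3 - <<'E'
from h import *
shot('25')
a=cv2.imread('pics/sf25.png')[100:260,190:330]; cv2.imwrite('pics/s25.png',cv2.resize(a,None,fx=3.7,fy=3.7,interpolation=cv2.INTER_CUBIC))
E
```

```text
time_s: 15.48
ee_pos: [0.6542, 0.1978, 0.168]
eef_rot: [-0.365, 3.12, 0.0]
contact_force: [0.8, -0.3, -0.1]
finger_gap: 0.0001
15.4833 [0.6542 0.1978 0.168 ] F [ 0.83 -0.28 -0.11] M [-0.03  0.02 -0.03] tau [-48.96 -30.83] gap 0.0001
bar 0.304 dx,dy px -1.75 -1.0
barL 0.623 dx,dy px 2.625 -1.875
sleeve 0.367 dx,dy px -8.0 25.0
```

View pics/s25.png

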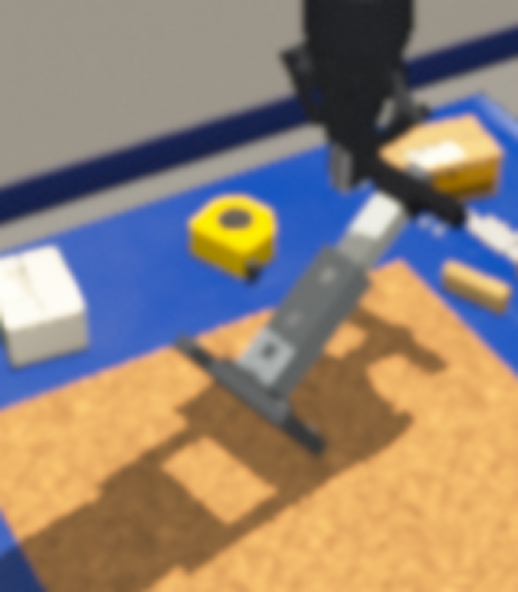

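It is past balance and falling free, so I'll back off up and away.

```bash
python3 -m creep '[[[0,0,0,0,0,0,1],[-1,0,1,0,0,0,1],[-3,-0.5,3,0,0,0,1],[-6,-1,5,0,0,0,1],[-9,-2,8,0,0,0,1],[-12,-3,11,0,0,0,1],[-16,-4,12,0,0,0,1],[-20,-5,12,0,0,0,1],[-24,-6,12,0,0,0,1],[-28,-7,12,0,0,0,1],[-30,-8,12,0,0,0,1],[-30,-8,12,0,0,0,1],[-30,-8,12,0,0,0,1]]]'
python3 - <<'E'
from h import *
shot('26')
cv2.imwrite('pics/t26.png',imaging.camera('top')[:,:,::-1])
a=cv2.imread('pics/sf26.png')[100:260,190:350]; cv2.imwrite('pics/s26.png',cv2.resize(a,None,fx=3.7,fy=3.7,interpolation=cv2.INTER_CUBIC))
E
```

```text
time_s: 16.67
ee_pos: [0.3522, 0.1174, 0.2896]
eef_rot: [-0.365, 3.116, 0.001]
contact_force: [0.1, -0.3, -0.6]
finger_gap: -0.0002
16.6667 [0.3522 0.1174 0.2896] F [ 0.06 -0.34 -0.6 ] M [-0.04 -0.04  0.01] tau [-18.78 -31.01] gap -0.0002
bar 0.312 dx,dy px -3.125 25.0
barL 0.623 dx,dy px 2.625 -1.875
sleeve 0.159 dx,dy px -7.125 17.25
```

View pics/s26.png

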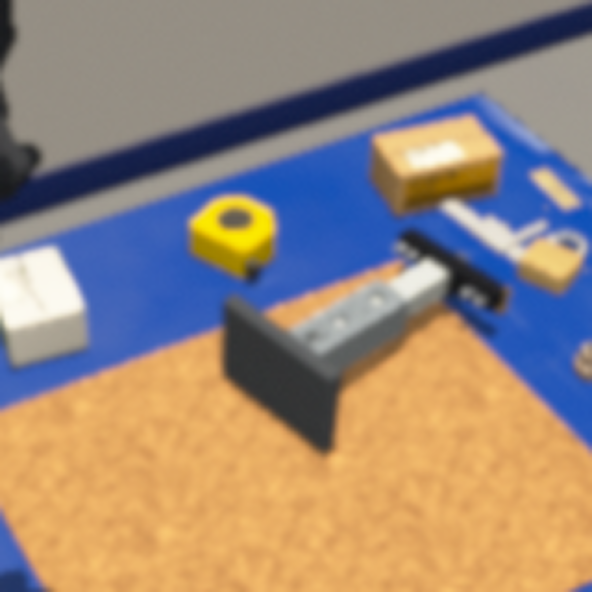

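View pics/t26.png

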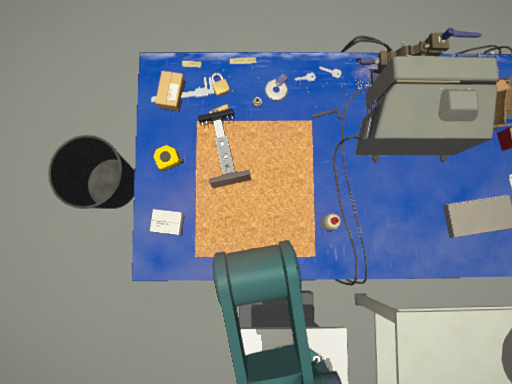

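```bash
python3 -m creep '[[[0,0,0,0,0,0,1],[0,0,0,0,0,0,1],[0,0,0,0,0,0,1],[0,0,0,0,0,0,1],[0,0,0,0,0,0,1],[0,0,0,0,0,0,1]]]'
python3 - <<'E'
from h import *
T=imaging.camera('top')[:,:,::-1];S=imaging.camera('side')[:,:,::-1]
o=cv2.imread('pics/t26.png');os_=cv2.imread('pics/sf26.png');o0=cv2.imread('pics/top0.png')
print('motion',np.abs(T[95:195,190:260].astype(int)-o[95:195,190:260]).mean(),np.abs(S[150:230,240:340].astype(int)-os_[150:230,240:340]).mean(), np.abs(T[20:60,160:300].astype(int)-o[20:60,160:300]).mean())
for n,(x,y) in dict(tape=(166,157),white=(167,222),bottle=(332,221),brown=(170,90)).items():
    t=o0[y-18:y+18,x-20:x+20];R=cv2.matchTemplate(T[y-28:y+28,x-30:x+30],t,cv2.TM_CCOEFF_NORMED);_,m,_,p=cv2.minMaxLoc(R);print(n,m,p[0]-10,p[1]-10)
cv2.imwrite('pics/t27.png',cv2.resize(T[98:198,185:265],(640,800)[::1],interpolation=cv2.INTER_CUBIC)[:600])
cv2.imwrite('pics/s27.png',cv2.resize(S[150:230,245:335],None,fx=7,fy=7,interpolation=cv2.INTER_CUBIC))
E
```

```text
time_s: 17.32
ee_pos: [0.3536, 0.1176, 0.2879]
eef_rot: [0.365, -3.12, -0.0]
contact_force: [0.1, -0.7, -0.3]
finger_gap: -0.0004
motion 12.402190476190476 12.883916666666666 1.370059523809524
tape 0.9995768666267395 0 0
white 0.9996901750564575 0 0
bottle 0.9955740571022034 0 0
brown 0.9995907545089722 0 0
```

View pics/t27.png

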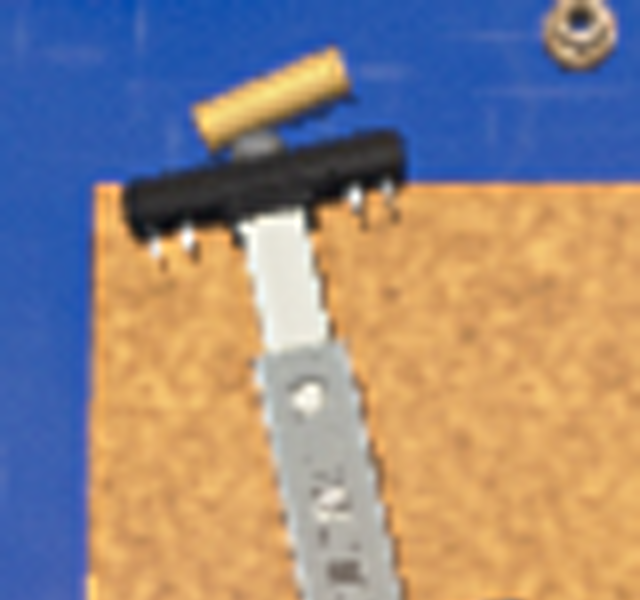

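View pics/s27.png

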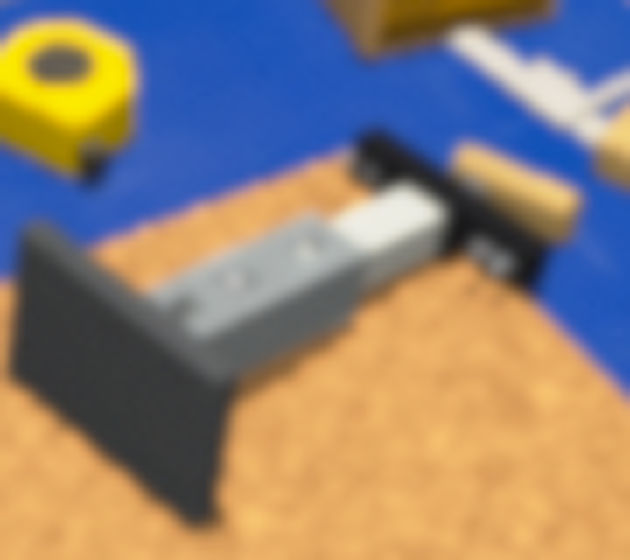

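```bash
python3 -m creep '[[[0,0,0,0,0,0,1],[0,0,0,0,0,0,1],[0,0,0,0,0,0,1],[0,0,0,0,0,0,1],[0,0,0,0,0,0,1],[0,0,0,0,0,0,1],[0,0,0,0,0,0,1],[0,0,0,0,0,0,1],[0,0,0,0,0,0,1],[0,0,0,0,0,0,1],[0,0,0,0,0,0,1],[0,0,0,0,0,0,1]]]'
cat > rest.py <<'E'
from h import *
from scipy.ndimage import gaussian_filter
A=imaging.camera('top')[:,:,::-1]
for i in range(9): B=imaging.camera('top')[:,:,::-1]
d=np.abs(A[95:195,190:260].astype(int)-B[95:195,190:260]);print('motion',d.mean(),d.max(), ctrl.state()['time_s'])
cv2.imwrite('pics/tl.png',B);S=imaging.camera('side')[:,:,::-1]
cv2.imwrite('pics/t28.png',np.hstack([cv2.resize(B[98:198,195:255],(360,600),interpolation=cv2.INTER_CUBIC),cv2.resize(S[150:250,245:318],(438,600),interpolation=cv2.INTER_CUBIC)]))
E
python3 rest.py
```

```text
time_s: 18.42
ee_pos: [0.3535, 0.1176, 0.288]
eef_rot: [0.366, -3.12, -0.0]
contact_force: [-0.5, -0.6, 0.9]
finger_gap: -0.0003
motion 2.0012857142857143 88 18.9167
```

View pics/t28.png

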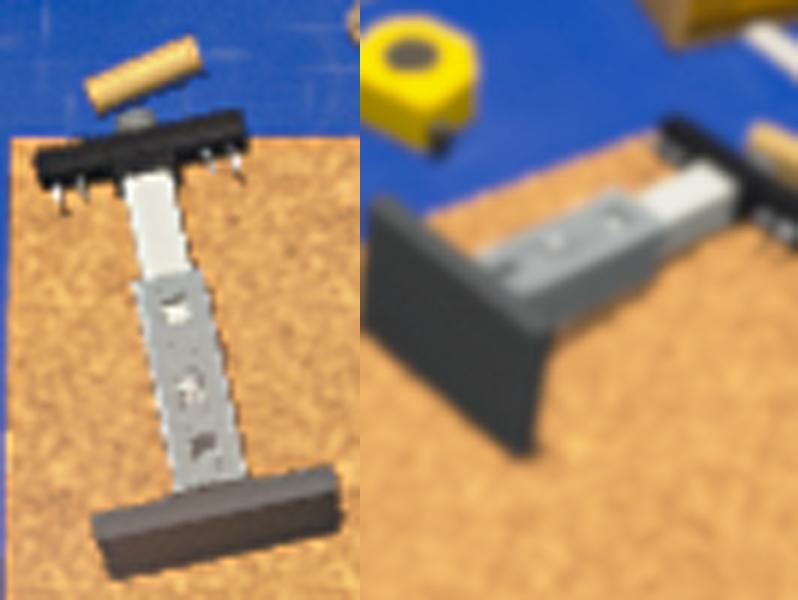

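The hole spacing seen in the image scales to about 42 mm, which matches the measured travel. I'll check that the stand is at rest before handing in.

```bash
cp pics/tl.png pics/tl0.png; python3 -m creep '[[[0,0,0,0,0,0,1],[0,0,0,0,0,0,1],[0,0,0,0,0,0,1],[0,0,0,0,0,0,1],[0,0,0,0,0,0,1],[0,0,0,0,0,0,1],[0,0,0,0,0,0,1],[0,0,0,0,0,0,1],[0,0,0,0,0,0,1],[0,0,0,0,0,0,1],[0,0,0,0,0,0,1],[0,0,0,0,0,0,1]]]' >/dev/null; python3 rest.py
python3 - <<'E'
import cv2,numpy as np
a=cv2.cvtColor(cv2.imread('pics/tl0.png'),6).astype(np.float32)[100:195,195:255];b=cv2.cvtColor(cv2.imread('pics/tl.png'),6).astype(np.float32)[100:195,195:255]
# stand motion via template
t=cv2.imread('pics/tl0.png')[112:190,200:252];B=cv2.imread('pics/tl.png')[104:198,192:260]
R=cv2.matchTemplate(cv2.resize(B,None,fx=5,fy=5),cv2.resize(t,None,fx=5,fy=5),cv2.TM_CCOEFF_NORMED);_,m,_,p=cv2.minMaxLoc(R);print(m,p[0]/5-8,p[1]/5-8,np.abs(a-b).mean())
E
```

```text
motion 1.5041428571428572 47 20.4667
0.9990615844726562 0.0 0.0 1.3896492
```

View pics/t28.png

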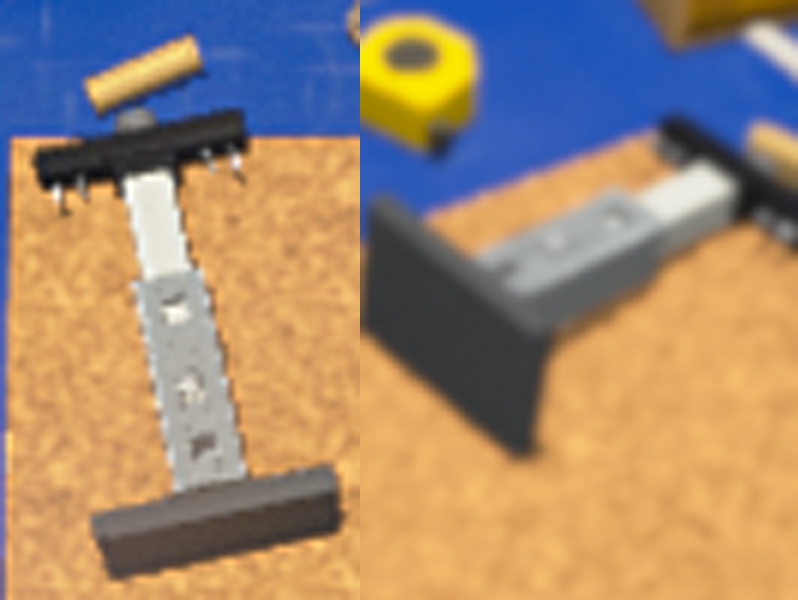

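```bash
python3 -c "
from plant import ticket
print(ticket.finish_job())"
```

```text
the job is handed in; nothing more can be done
None
```

The stand is shortened by one hole and lying on its side on the bench. I handed the job in at about 20.5 s with the arm well clear.

- **Shortening:** I pressed the button, the tube started down, and I let the button go at about 17–28 mm of travel. I then pushed on the bar with the fingers straddling the button until the pin snapped in.
- **Toppling:** I pushed the stand over with shut fingers against the upper tube and T-bar, until it fell away from the robot.

**Last checks:**
- **Lock:** Estimates of the travel ran from about 40 to 49 mm, all inside the 35–67 mm window. The hole spacing in the images gives about 42 mm. The button looks fully up, both before and after the topple.
- **Rest:** Pictures 1.5 s apart show no movement of the stand.
- **Bystanders:** The bottle, tape measure, white box and brown box show zero pixel shift from the start (checked about 3 s before hand-in).

**What disagreed or surprised me:**
- **Fingertips:** Contact came with the reported TCP about 23 mm lower than the finger-end height suggested. I went by touch and pictures instead.
- **Creep:** The freed tube slid down quickly on its own, to about 34 mm.
- **Slide on the mat:** The stand slid about 27 mm across the mat, apparently set off as the pin snapped in. It stayed upright.
- **Force:** Readings taken at the end of moves never went above about 6 N. Peaks between readings were not seen, and the sensor read lower than the joint torques suggested.

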